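# Fetch the gel tray from behind the latched gate

### The arm

A 7-joint arm with a two-finger parallel gripper is mounted at the origin on the work surface. World frame = base frame: x ahead of the robot, y to its left, z up, the work surface at z = 0. Lengths are in m, angles in rad, forces in N, time in s.
With the tool pointing down it reaches from about 0.4 to 0.85 m from the base axis. Payload 4.5 kg.
Tool frame: the origin (TCP) lies on the centre line of the jaws, within the pads' length; the fingertips stand r.tip_extent ahead of it and the grasp point (between the pads) is the TCP (r.tip_extent is the distance from the TCP to the fingertips, in m); z points along the fingers, y is the line along which they close (so a half turn about z gives the same grasp; the last joint's range is limited). The gripper opens to 88 mm and grips with 3 to 60 N. Pads are 18 mm wide; open, the fingers measure 123 mm over their backs; the gripper's body (75 mm by 187 mm) begins 45 mm behind the grasp point.
Start: joints at [0.034, 0.689, -0.195, 1.565, 0.157, 0.902, -0.215], TCP at [0.625, 0, 0.258] pointing down, gripper open.
Joint ranges: [-3.01, 3.01], [-0.46, 2.08], [-1.47, 1.51], [0.13, 2.56], [-1, 4.14], [0.04, 2.09], [-2.66, 2.66]. Speed limits (rad/s): [2.57, 2.57, 3.14, 3.14, 3.14, 3.14, 3.14].

### API

Orientations are given as a unit quaternion [x, y, z, w].
In Python, from plant import sensors, vision, finish_job, r gives the robot as it stands. The module is installed in compiled form; this text tells all that it offers.
- The arm moves only by the tool step_arm, never from a script. Its argument "steps" is a list of rows, each a list of 2 entries, a list of its own where there are three numbers: the shift along the tool's x, y, z in cm, then the turn, a rotation vector about the tool's x, y, z in degrees. A call has 1 to 12 rows; each row shifts and turns the commanded pose from where the row before left it, along the tool's axes as they then stand; what a row does not reach is not made up. A row lasts 1/8 s, in which the tool goes at most 62.5 mm and 10.7 degrees, less where a joint would pass 70% of its speed; a pose out of reach is approached as far as the arm can. A call with a gripper value outside its range is refused whole. "claw" is the opening, from -1 (shut) to 1 (fully open), set as the call begins (left out, the last holds). The fingers move at their own pace and stop on an object; "grip_force" is the grip in N (left out, the last holds). Time passes only in rows, so rows that do not move let the fingers close. It gives the time, the measured TCP pose, the force, the opening and the grip force at its end, in the units of the state.
- sensors.get_state(): the state, without advancing time (a new reading comes with each control period).
- vision.snapshot(name): name is "scene" or "side" or "wrist"; returns a dict with "img" (420x560x3 uint8, red, green, blue), "fx", "fy", "cx", "cy" (pixels), "position" and "rotation" of the camera in the world. Camera axes: x right, y down, z forward; pixel columns grow to the right and rows downward; lengths in m; the calibration is good to about 2 mm. A picture is of the moment at which its call begins. There is no depth.
- finish_job(): hands the job in; it is judged then, once.
The state is a dict: "clock": time; "q": joint angles; "qd": joint speeds; "joint_torque": joint torques, N m; "tool_pos": TCP position; "eef_rot": TCP orientation; "contact_force": force on the tool from outside, world axes, zero at the start; "moment": the same for the moment, N m; "opening": opening from 0.0 (shut) to 1.0 (fully open); "finger_force": force on a finger pad.
Only numpy, scipy, OpenCV 4.12 (cv2) and the standard library are available. Lean on these libraries where they do the work, as an engineer would, in place of code of your own. Each camera call takes 0.05 s, during which the arm holds its last target. There are 200 camera calls.

### The job

Lift the latch bar of the bench bay out of its catch and swing the gate wide open, then slide the flat scoop under the gel tray that stands beneath the wire shelf, lift the tray on the scoop and bring it out. Set scoop and tray down flat on the open bench in front of the bay, the whole tray in front of the gate line and still over the scoop's blade, and leave the gate open. Keep the tray level, do not touch it with the fingers, and leave the things standing about where they are.

Things in the scene. Friction and masses are not known exactly. Their poses are not given: they have to be found in the camera images.
- bay: White steel stand fixed on the bench, 260 mm wide (y), 210 deep (x), 228 high. Origin: bench level, middle of the gate line (mid-plane of the shut gate). x points into the bay, away from the robot, y left, z up. Uprights 12 mm thick at x = 0 (228 mm high) and x = 184 (170 high), y = +-124. Low rail across the back, front face at x = 177, 26 high. No floor: the tray stands on the bench.
- lamp (a point): Middle of the underside of the grey lamp bar that runs across above the gate (at x = -3, y = 0, z = 194 mm of the bay); the bar is 46 mm deep (x), 260 wide, 34 high. A gripper pointing straight down hits it at the thumb plate and when pushing the scoop in: lean its back 25 to 45 degrees towards the robot.
- shelf_lip (a point): Middle of the lower edge of the wire shelf's front lip, at x = 50, y = 0, z = 98 mm of the bay. The lip is 8 mm thick; the shelf runs from there to x = 188, 106 mm or more above the bench; a tip box is fixed on it (top at z = 172). Axes as the bay.
- catch (a point): Top of the front lip of the steel catch on the bay's right front upright, at x = -28, y = -124, z = 90 mm of the bay; the lip is 8 mm thick, 22 wide and stands in front of the latch bar's end, blocking the gate until the bar is raised over it.
- gate (a joint): Gate: clear panel in aluminium frame, 208 mm wide, 10 thick, from z = 12 to 98. Upright hinge axis at x = 0, y = +110 mm of the bay (left end). 0 = shut; grows as the free right end swings out towards the robot, clockwise from above; about 0.03 rad of play while latched, stop at 1.75. Light friction (0.1 N m), stays where left.
- latch (a joint): Gravity latch bar on the gate's front, steel, 16 mm high, 8 thick. Its pivot axis is normal to the gate; with the gate shut the pivot is at x = -14, y = +35, z = 76 mm of the bay and the bar points right (-y) to y = -133. 0 = level, down in the catch; grows as the end rises (clear of the catch above 0.15 rad), stop at 0.9. Falls back by its weight when let go.
- thumb (a point): Grip point of the latch's thumb plate: 10 mm thick (along the bar), 34 high, standing 52 mm out of the bar's front. The point is 105 mm from the pivot along the bar, 14 above its middle line, 36 out from it: with the gate shut at x = -50, y = -70, z = 90 mm of the bay. Axes turn with the bar: y along it towards the pivot, x into the bay.
- scoop: Flat scoop, 0.2 kg, loose on the bench at the right. Steel blade 60 mm wide, 4 thick; origin on its underside, middle of the width, at the front face of the post that carries the handle; x points to the blade's tip (85 ahead; 12 mm of blade lie behind, under the post), z up. Handle: level black bar 16 wide, x = -120 to 0, z = 44 to 70, free below behind x = -12.
- scoop_grip (a point): Grip point near the middle of the scoop's handle bar: 65 mm behind the scoop's origin and 57 mm above its underside; axes as the scoop.
- tray: Grey gel tray, about 0.12 kg, loose on the bench inside the bay beneath the shelf: 90 mm long (x), 100 wide (y), 39 high. Origin: middle, level with the underside of its feet; x points roughly into the bay. It stands on two runners along x at its y edges, 16 high, 8 wide; between them a tunnel 84 wide, 16 high under the 5 mm deck takes the scoop's blade along x.
- bottle: Bystander: bottle, 66 mm across, 150 mm high, origin at its foot. Leave alone.
- jar: Bystander: jar, 70 mm across, 100 mm high, origin at its foot. Leave alone.
- tip_box: Bystander: grey tip box 117 x 77 x 67 mm, right of the bay, origin at the middle of its underside. Leave alone.
- tube_rack: Bystander: tube rack 70 x 200 x 30 mm, long side along its y, at the far right, origin at the middle of its underside. Leave alone.
Mind the look-alikes: they are no part of the job. What is shaped like the scoop but orange is not meant.

How it is judged:
On the way, in this order (a step that is already met when the one before it is completed fails the run):
1. the latch bar is lifted clear of its catch while the gate is still shut (value of joint latch above 0.16 rad and value of joint gate below 0.08 rad), for 0.1 s.
2. the gate is swung wide open, past 1.3 rad (value of joint gate above 1.3 rad), for 0.2 s.
3. the tray is lifted off the bench (3 mm or more) on the scoop's blade (height (world z) of tray above 0.003 m and x of tray in the frame of scoop between 0.02 and 0.07 m and y of tray in the frame of scoop between -0.025 and 0.025 m), for 0.2 s.
At the end, for the whole second after the job is handed in: Gate open beyond 1.2 rad; tray level on its runners on the bench, its origin 44 to 400 mm in front of the gate line; scoop flat on the bench (6 mm, 0.08 rad), the tray origin 20 to 70 mm ahead of the scoop origin and within 25 mm of its middle line; both at rest (x of tray in the frame of bay between -0.4 and -0.044 m and x of tray in the frame of scoop between 0.02 and 0.07 m and y of tray in the frame of scoop between -0.025 and 0.025 m and height (world z) of each of tray, scoop below 0.006 m and angle between each of tray, scoop's own z axis and vertical below 0.08 rad and linear speed of each of tray, scoop below 0.02 m/s and value of joint gate above 1.2 rad); the robot touches nothing.
It fails at once if the fingers touch the tray (contact force between the fingers and tray above 1 N).
It fails at once if the tray is tipped more than 0.35 rad (angle between tray's own z axis and vertical above 0.35 rad).
It fails at once if the bottle, jar, tip box or tube rack is moved more than 25 mm (distance of any of bottle, jar, tip_box, tube_rack from where it was at the start of the episode above 0.025 m).
It also fails if it takes over 72 s, if anything falls off the work surface, if the arm or the gripper's body presses on something with over 40 N, if the wrist force passes 120 N, or if a joint passes its speed limit or range.

## Working session

There is one attempt and no reset: what is moved stays moved. The work goes in short steps, Python scripts to look and compute and a tool call to move; the robot and the scene stay as the last step left them, time stands still between calls to the robot, and variables do not carry over. Pictures are saved under pics/ and viewed, at most 10 in all, crops included, and the job is handed in when it is done.

Besides the shell and the picture viewer there is one more tool, called after "Emit:" as name(argument=value, ...) on one line, values as JSON. step_arm: Moves the arm, as the interface text tells. Its arguments: {"type":"object","properties":{"steps":{"type":"array"},"claw":{"type":"number"},"grip_force":{"type":"number"}},"required":["steps"]}

```bash
mkdir -p pics; python3 - <<'E'
from plant import sensors, vision, r
import cv2, numpy as np, pickle
print(sensors.get_state(), r.tip_extent)
d={}
for n in ["scene","side","wrist"]:
    s=vision.snapshot(n); d[n]=s
    cv2.imwrite(f"pics/{n}0.png", cv2.cvtColor(s["img"],cv2.COLOR_RGB2BGR))
    print(n,s["fx"],s["cx"],s["cy"],s["position"],np.round(s["rotation"],3).tolist())
pickle.dump(d,open("d0.pkl","wb"))
E
```

```text
{'clock': 0.0, 'q': array([ 0.03376371,  0.68997258, -0.19451477,  1.56636068,  0.15729141,
        0.90248025, -0.21506798]), 'qd': array([-4.90438697e-04, -5.48587122e-04, -9.47390027e-05, -2.13837149e-03,
       -9.23440851e-04,  3.45078710e-05,  2.20269762e-04]), 'joint_torque': array([ 3.38560185e-04, -5.27571630e+01, -1.26686912e+00, -1.53434461e+01,
       -5.26333472e-02,  6.56995355e-03,  1.65937727e-04]), 'tool_pos': array([ 6.24397687e-01, -2.16505265e-05,  2.56912691e-01]), 'eef_rot': array([ 7.07053439e-01,  7.07159528e-01, -6.89812070e-04, -6.01253327e-04]), 'contact_force': array([-0.8852929 , -0.44673321,  0.05465281]), 'moment': array([0.04858107, 0.0721586 , 0.03609124]), 'finger_force': 0.0, 'opening': 1.0014494195305397} 0.019
scene 517.2082757846317 275.3683480444639 206.9860876635488 [1.44513141 0.23970432 1.07302607] [0.516, 0.761, -0.319, -0.231]
side 531.9833958549661 282.7698375349287 205.80078867194678 [-0.12575697  0.98373533  1.26421195] [-0.243, 0.88, -0.392, 0.111]
wrist 363.9978937932478 281.49743134785746 209.578239964554 [0.62613513 0.08506993 0.3840064 ] [0.986, 0.0, -0.001, 0.164]
```

View pics/scene0.png

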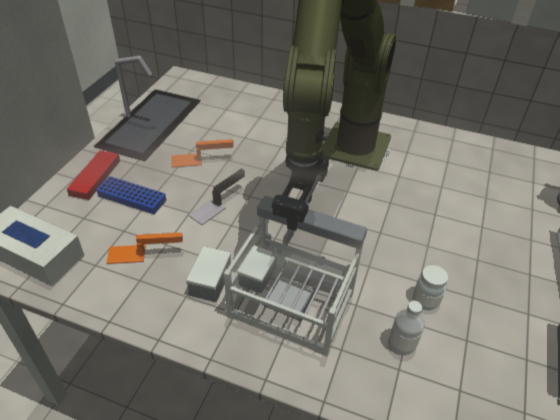

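View pics/side0.png

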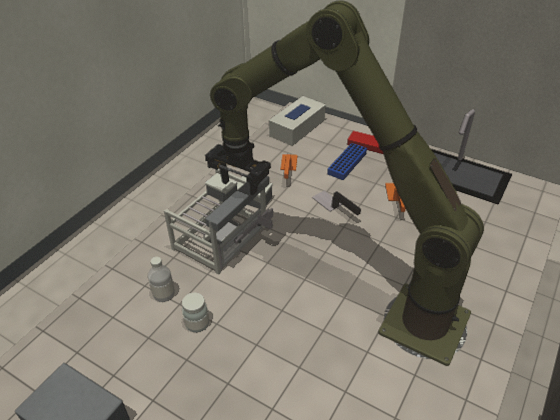

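The scene view shows the bay around (290,270), the black-handled scoop at (220,195) between orange decoys, bottle/jar at right. The side view shows the bay at (220,220) and the scoop at (335,202). Zooming in on both.

```bash
python3 - <<'E'
import cv2
a=cv2.imread("pics/scene0.png")[160:350,180:380]; b=cv2.imread("pics/side0.png")[140:280,155:375]
cv2.imwrite("pics/c1.png",cv2.resize(a,None,fx=3.15,fy=3.15,interpolation=cv2.INTER_CUBIC)[:598])
cv2.imwrite("pics/c2.png",cv2.resize(b,None,fx=3.6,fy=3.6,interpolation=cv2.INTER_CUBIC))
E
```

```text
(no output)
```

View pics/c1.png

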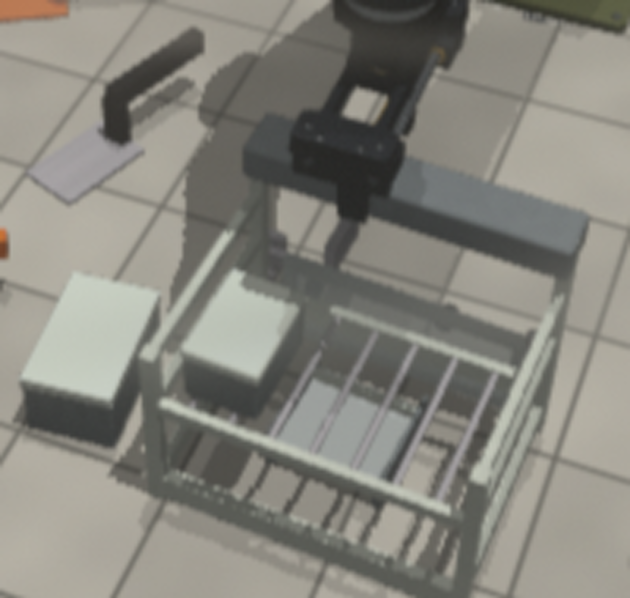

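View pics/c2.png

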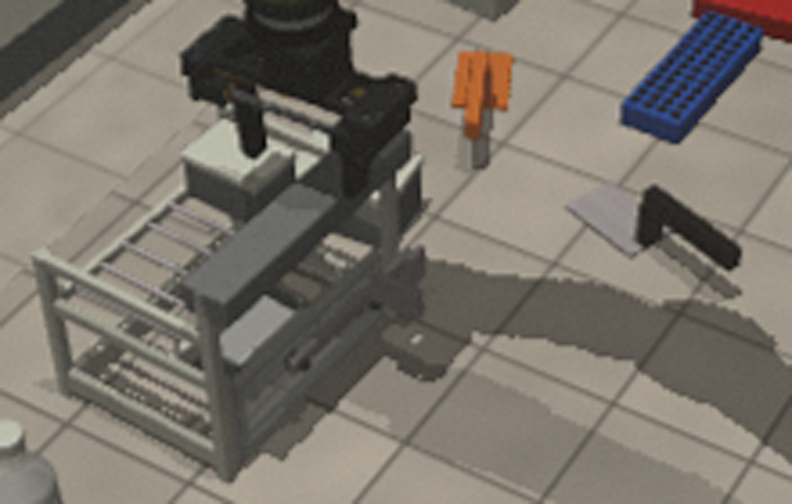

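Scene crop: bay rear posts' tops at crop (152,352) and (483,475), lamp bar top corners (262,117),(248,155),(585,215),(575,250); scoop blade corners (28,173),(70,203),(143,152). Side crop: front-left upright foot (228,476), rear-left top (45,258); scoop blade corners (567,207),(605,183),(632,255), thumb plate at (405,275).

```bash
cat > h.py <<'E'
import numpy as np, cv2, pickle
from scipy.spatial.transform import Rotation as R
from scipy.optimize import least_squares
def cam(s):
    q=np.array(s["rotation"]); return R.from_quat(q) if q.ndim==1 else R.from_matrix(q)
def proj(s,p):
    c=cam(s).inv().apply(np.atleast_2d(p)-np.array(s["position"]))
    return np.c_[s["fx"]*c[:,0]/c[:,2]+s["cx"], s["fy"]*c[:,1]/c[:,2]+s["cy"]]
def ray(s,uv,z):
    uv=np.atleast_2d(uv).astype(float)
    d=cam(s).apply(np.c_[(uv[:,0]-s["cx"])/s["fx"],(uv[:,1]-s["cy"])/s["fy"],np.ones(len(uv))])
    o=np.array(s["position"]); return o+d*((z-o[2])/d[:,2])[:,None]
def pose(obs,x0):  # obs: list of (snap, local pt, uv); planar pose
    def res(v):
        M=R.from_euler('z',v[2])
        return np.concatenate([(proj(s,M.apply(p)+[v[0],v[1],0])[0]-uv) for s,p,uv in obs])
    f=least_squares(res,x0,loss='soft_l1'); return f.x, np.round(f.fun.reshape(-1,2),1)
E
python3 - <<'E'
from h import *
d=pickle.load(open("d0.pkl","rb")); S,D=d["scene"],d["side"]
a=lambda u,v:(u/3.15+180,v/3.15+160); b=lambda u,v:(u/3.6+155,v/3.6+140)
m=lambda *p:np.array(p)/1000
obs=[(S,m(184,-124,170),a(152,352)),(S,m(184,124,170),a(483,475)),
(S,m(-26,-130,228),a(262,117)),(S,m(20,-130,228),a(248,155)),(S,m(-26,130,228),a(585,215)),(S,m(20,130,228),a(575,250)),
(D,m(184,124,170),b(45,258)),(D,m(-6,130,0),b(228,476)),]
v,f=pose(obs,[.6,0,0]); print("bay",v.round(4),f.tolist())
for n,s,pts in [("S",S,[a(28,173),a(70,203),a(143,152)]),("D",D,[b(567,207),b(605,183),b(632,255)])]:
    print(n,ray(s,pts,.004).round(3).tolist())
print(ray(S,[a(200,35),a(110,95)],.07).round(3).tolist(), ray(D,[b(738,250),b(655,190)],.07).round(3).tolist())
print("trayS z39",ray(S,[a(315,380),a(425,405),a(285,440)],.039).round(3).tolist())
print("thumb",ray(D,b(405,275),.09))
E
```

```text
bay [ 0.6131  0.0253 -0.0323] [[-0.6, 1.4], [0.2, 0.1], [0.5, -1.8], [-2.9, -2.0], [1.8, -1.3], [-0.7, 1.1], [-1.6, -0.4], [0.3, 2.6]]
S [[0.518, -0.365, 0.004], [0.538, -0.311, 0.004], [0.451, -0.279, 0.004]]
D [[0.534, -0.312, 0.004], [0.519, -0.365, 0.004], [0.446, -0.282, 0.004]]
[[0.344, -0.265, 0.07], [0.456, -0.307, 0.07]] [[0.334, -0.272, 0.07], [0.439, -0.309, 0.07]]
trayS z39 [[0.671, -0.022, 0.039], [0.661, 0.067, 0.039], [0.734, -0.023, 0.039]]
thumb [[ 0.56958513 -0.06737985  0.09      ]]
```

```bash
cat >> h.py <<'E'
def tool(lean,yaw):  # tool z forward-down, leaned back; y = left
    a=np.radians(lean); z=np.array([np.sin(a),0,-np.cos(a)]); y=np.array([0,1.,0]); x=np.cross(y,z)
    return R.from_euler('z',yaw)*R.from_matrix(np.c_[x,y,z])
BAY=np.array([.6131,.0253,-.0323])
def bay(p,b=BAY): return R.from_euler('z',b[2]).apply(np.array(p)/1000)+[b[0],b[1],0]
def steps(p0,R0,p1,R1,n):
    rv=(R0.inv()*R1).as_rotvec()/n; dp=(np.array(p1)-p0)/n; out=[]; Rk=R0
    for k in range(n):
        out.append([np.round(Rk.inv().apply(dp)*100,2).tolist(),np.round(np.degrees(rv),1).tolist()]); Rk=Rk*R.from_rotvec(rv)
    return out
def state():
    from plant import sensors
    s=sensors.get_state(); return s["tool_pos"],R.from_quat(s["eef_rot"]),s
E
python3 - <<'E'
from h import *
p,q,s=state()
p=p+[0,0,.05]
t=bay((-50,-70,90)); T=tool(35,BAY[2]); pre=t-T.apply([0,0,.09]); print(t,pre)
for k in steps(p,q,pre,T,11): print(k)
E
```

```text
[ 0.56086547 -0.04304877  0.09      ] [ 0.50927052 -0.04138167  0.16372368]
[[-0.38, -1.05, 1.31], [-2.4, -2.5, -7.7]]
[[-0.17, -1.14, 1.27], [-2.4, -2.5, -7.7]]
[[0.04, -1.2, 1.22], [-2.4, -2.5, -7.7]]
[[0.26, -1.23, 1.16], [-2.4, -2.5, -7.7]]
[[0.48, -1.23, 1.1], [-2.4, -2.5, -7.7]]
[[0.69, -1.2, 1.02], [-2.4, -2.5, -7.7]]
[[0.89, -1.13, 0.93], [-2.4, -2.5, -7.7]]
[[1.07, -1.04, 0.84], [-2.4, -2.5, -7.7]]
[[1.24, -0.91, 0.75], [-2.4, -2.5, -7.7]]
[[1.39, -0.77, 0.66], [-2.4, -2.5, -7.7]]
[[1.5, -0.6, 0.56], [-2.4, -2.5, -7.7]]
```

Emit:
step_arm(steps=[[[0,0,-5],[0,0,0]],[[0,-5,0],[0,0,0]],[[0,-5,0],[0,0,0]],[[0,-4,0],[0,0,0]],[[0,0,0],[0,0,-10]],[[0,0,0],[0,0,-10]],[[0,0,0],[0,0,-10]],[[0,0,0],[0,0,-10]],[[0,0,0],[0,0,-10]],[[0,0,0],[0,0,-10]],[[0,0,0],[0,0,-10]],[[0,0,0],[0,0,-10]]], claw=0)

```text
clock: 1.65
tool_pos: [0.4848, -0.0001, 0.3076]
eef_rot: [0.084, 0.996, -0.0, -0.0]
contact_force: [-0.3, -0.4, 0.3]
opening: 0.5
finger_force: 0.0
```

Emit:
step_arm(steps=[[[0,0,0],[0,0,-8]],[[0,0,0],[0,-9,0]],[[0,0,0],[0,-9,0]],[[0,0,0],[0,-9,0]],[[0,0,0],[0,-8,0]],[[0,0,0],[0,0,0]],[[0,0,0],[0,0,0]]])

```text
clock: 2.52
tool_pos: [0.4926, -0.0154, 0.3052]
eef_rot: [0.024, 0.974, -0.03, 0.225]
contact_force: [0.3, 0.3, -0.0]
opening: 0.502
finger_force: 0.0
```

```bash
python3 - <<'E'
from h import *
from plant import vision
p,q,s=state(); print(p,q.as_matrix().round(3).tolist(),s["opening"])
w=vision.snapshot("wrist"); pickle.dump(w,open("w1.pkl","wb"))
im=cv2.cvtColor(w["img"],cv2.COLOR_RGB2BGR)
for n,l in [("thumb",(-50,-70,90)),("catch",(-28,-124,90)),("foot",(-6,-118,0)),("pivot",(-14,35,76)),("lamp",(-26,0,194))]:
    print(n,proj(w,bay(l)).round(0))
cv2.imwrite("pics/w1.png",im)
t=bay((-50,-70,90)); T=tool(35,BAY[2]); pre=t-T.apply([0,0,.08])
for k in steps(p,q,pre,T,3): print(k)
E
```

```text
[ 0.49255739 -0.01544828  0.3051864 ] [[-0.898, 0.061, 0.436], [0.033, 0.997, -0.07], [-0.439, -0.048, -0.897]] 0.5016955643434216
thumb [[267. 141.]]
catch [[215. 159.]]
foot [[236. 129.]]
pivot [[371. 163.]]
lamp [[347. 242.]]
[[1.49, -0.58, 4.86], [-1.1, -3.0, 0.0]]
[[1.74, -0.67, 4.77], [-1.1, -3.0, 0.0]]
[[1.99, -0.76, 4.66], [-1.1, -3.0, 0.0]]
```

View pics/w1.png

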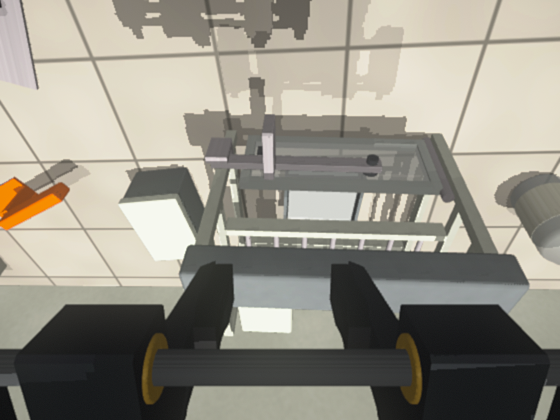

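The wrist view shows the thumb plate at about (268,145), catch at (219,152), latch pivot at (372,163), lamp bar at rows 250–290 — matching the bay pose to a few pixels. The tray is visible at (322,205).

Emit:
step_arm(steps=[[[1.1,-0.4,3.6],[-1,-2.5,0]],[[1.2,-0.5,3.6],[-1,-2.5,0]],[[1.4,-0.6,3.5],[-1,-2.5,0]],[[1.5,-0.6,3.5],[0,-2,0]],[[0,0,0],[0,0,0]],[[0,0,0],[0,0,0]]])

```text
clock: 3.32
tool_pos: [0.4959, -0.0535, 0.213]
eef_rot: [0.022, 0.964, -0.051, 0.258]
contact_force: [-0.4, 1.0, 0.4]
opening: 0.5
finger_force: 0.0
```

```bash
python3 - <<'E'
from h import *
p,q,s=state(); print(p,q.as_matrix().round(3).tolist(),s["q"].round(2))
t=bay((-50,-70,90)); T=tool(35,BAY[2])
for pre in (t-T.apply([0,0,.08]),t): 
  for k in steps(p,q,pre,T,3): print(k)
E
```

```text
[ 0.49590323 -0.05352545  0.21297876] [[-0.866, 0.069, 0.496], [0.016, 0.994, -0.109], [-0.501, -0.086, -0.861]] [ 0.26  0.6  -0.53  2.45  2.23  0.59 -0.78]
[[0.41, 0.61, 1.92], [-1.8, -1.6, 0.3]]
[[0.47, 0.54, 1.93], [-1.8, -1.6, 0.3]]
[[0.53, 0.48, 1.93], [-1.8, -1.6, 0.3]]
[[0.18, 0.85, 4.57], [-1.8, -1.6, 0.3]]
[[0.32, 0.71, 4.58], [-1.8, -1.6, 0.3]]
[[0.45, 0.56, 4.59], [-1.8, -1.6, 0.3]]
```

Emit:
step_arm(steps=[[[0.4,0.6,2],[-2,-1,0]],[[0.5,0.5,2],[-2,-1,0]],[[0.5,0.5,2],[-1,-1,0]],[[0,0,0],[0,0,0]]])

```text
clock: 3.82
tool_pos: [0.5157, -0.0417, 0.1533]
eef_rot: [0.009, 0.959, -0.01, 0.284]
contact_force: [0.0, 0.2, -0.2]
opening: 0.497
finger_force: 0.0
```

```bash
python3 - <<'E'
from h import *
from plant import vision
p,q,s=state(); print(p,q.as_matrix().round(3).tolist(),s["q"].round(2),s["contact_force"])
t=bay((-50,-70,90)); T=tool(33,BAY[2])
for k in steps(p,q,t,T,4): print(k)
w=vision.snapshot("wrist"); im=cv2.cvtColor(w["img"],cv2.COLOR_RGB2BGR)
cv2.imwrite("pics/w2.png",im); print(proj(w,t),proj(w,p+q.apply([0,0,.019])))
E
```

```text
[ 0.51574822 -0.04170687  0.15332001] [[-0.838, 0.022, 0.545], [0.011, 1.0, -0.024], [-0.545, -0.014, -0.838]] [ 0.35  0.82 -0.65  2.48  2.47  0.81 -0.92] [ 0.00581324  0.16583163 -0.1657954 ]
[[-0.08, 0.01, 1.94], [-0.1, 0.0, 0.2]]
[[-0.08, 0.01, 1.94], [-0.1, 0.0, 0.2]]
[[-0.08, 0.01, 1.94], [-0.1, 0.0, 0.2]]
[[-0.08, 0.01, 1.94], [-0.1, 0.0, 0.2]]
[[281.37380147 235.74442908]] [[280.14038499 279.91095981]]
```

View pics/w2.png

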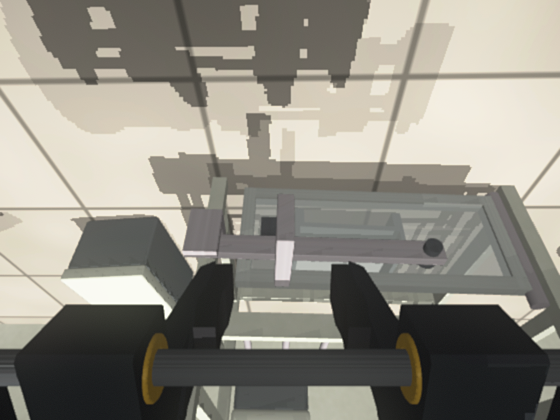

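The thumb plate appears at columns 276–294, rows 195–285, centred between the fingers. Advancing and closing.

Emit:
step_arm(steps=[[[0,0.1,2],[0,0,0]],[[0,0.1,2],[0,0,0]],[[-0.1,0,2],[0,0,0]],[[-0.1,0,1.7],[0,0,0]],[[0,0,0],[0,0,0]]])

```text
clock: 4.5
tool_pos: [0.5596, -0.0413, 0.0897]
eef_rot: [0.009, 0.959, -0.009, 0.285]
contact_force: [0.1, 0.4, 0.1]
opening: 0.499
finger_force: 0.0
```

Emit:
step_arm(steps=[[[0,0,0],[0,0,0]],[[0,0,0],[0,0,0]],[[0,0,0],[0,0,0]],[[0,0,0],[0,0,0]]], claw=-1, grip_force=25)

```text
clock: 5.0
tool_pos: [0.559, -0.0423, 0.0894]
eef_rot: [0.01, 0.959, -0.01, 0.285]
contact_force: [1.3, -1.4, -0.5]
opening: 0.113
finger_force: 25.0
```

```bash
cat >> h.py <<'E'
def arc(p,q,c,axis,ang,n):
    out=[]
    for k in range(n):
        M=R.from_rotvec(np.array(axis)*ang/n); p1=c+M.apply(p-c); q1=M*q
        out.append([np.round(q.inv().apply(p1-p)*100,2).tolist(),np.round(np.degrees((q.inv()*q1).as_rotvec()),1).tolist()]); p,q=p1,q1
    return out,p,q
E
python3 - <<'E'
from h import *
p,q,s=state()
X=R.from_euler('z',BAY[2]).apply([1,0,0])
o,p1,q1=arc(p,q,bay((-14,35,76)),-X,.36,5); print(*o,sep='\n')
print()
o,p1,q1=arc(p1,q1,bay((0,110,0)),[0,0,-1],1.2,12);print(*o,sep='\n'); print(p1,q1.as_matrix().round(2))
E
```

```text
[[-0.41, 0.11, -0.63], [3.5, 0.0, -2.3]]
[[-0.41, 0.11, -0.63], [3.5, 0.0, -2.3]]
[[-0.41, 0.11, -0.63], [3.5, 0.0, -2.3]]
[[-0.41, 0.11, -0.63], [3.5, 0.0, -2.3]]
[[-0.41, 0.11, -0.63], [3.5, 0.0, -2.3]]

[[1.26, 0.57, -1.08], [2.9, 2.1, 4.5]]
[[1.26, 0.57, -1.08], [2.9, 2.1, 4.5]]
[[1.26, 0.57, -1.08], [2.9, 2.1, 4.5]]
[[1.26, 0.57, -1.08], [2.9, 2.1, 4.5]]
[[1.26, 0.57, -1.08], [2.9, 2.1, 4.5]]
[[1.26, 0.57, -1.08], [2.9, 2.1, 4.5]]
[[1.26, 0.57, -1.08], [2.9, 2.1, 4.5]]
[[1.26, 0.57, -1.08], [2.9, 2.1, 4.5]]
[[1.26, 0.57, -1.08], [2.9, 2.1, 4.5]]
[[1.26, 0.57, -1.08], [2.9, 2.1, 4.5]]
[[1.26, 0.57, -1.08], [2.9, 2.1, 4.5]]
[[1.26, 0.57, -1.08], [2.9, 2.1, 4.5]]
[0.44110162 0.12841034 0.12532247] [[-0.47  0.88 -0.1 ]
 [ 0.72  0.32 -0.62]
 [-0.51 -0.36 -0.78]]
```

Emit:
step_arm(steps=[[[-0.4,0.1,-0.6],[3.5,0,-2.3]],[[-0.4,0.1,-0.6],[3.5,0,-2.3]],[[-0.4,0.1,-0.6],[3.5,0,-2.3]],[[-0.4,0.1,-0.6],[3.5,0,-2.3]],[[-0.4,0.1,-0.6],[3.5,0,-2.3]],[[0,0,0],[0,0,0]],[[0,0,0],[0,0,0]]])

```text
clock: 5.88
tool_pos: [0.5598, -0.0315, 0.1242]
eef_rot: [-0.043, 0.942, -0.183, 0.278]
contact_force: [1.6, -2.8, 2.8]
opening: 0.115
finger_force: 25.0
```

Emit:
step_arm(steps=[[[1.25,0.55,-1.1],[2.9,2.1,4.5]],[[1.25,0.55,-1.1],[2.9,2.1,4.5]],[[1.25,0.55,-1.1],[2.9,2.1,4.5]],[[1.25,0.55,-1.1],[2.9,2.1,4.5]],[[0,0,0],[0,0,0]]])

```text
clock: 6.5
tool_pos: [0.4992, 0.0054, 0.1242]
eef_rot: [0.144, 0.933, -0.232, 0.236]
contact_force: [2.1, 0.8, -0.3]
opening: 0.114
finger_force: 25.0
```

```bash
python3 - <<'E'
from h import *
p,q,s=state(); print(s["q"].round(2),s["contact_force"],p)
h=bay((0,110,0)); print(np.degrees(np.arctan2(*(p-h)[:2])), np.linalg.norm((p-h)[:2]))
o,p1,q1=arc(p,q,h,[0,0,-1],.5,5);print(*o,sep='\n'); print(p1)
E
```

```text
[-0.23  0.9  -0.45  2.31  1.67  1.02 -0.92] [ 2.12421435  0.83661245 -0.26261678] [0.49917852 0.00542013 0.12422901]
-137.85866446945678 0.17508280757099545
[[1.25, 0.58, -1.08], [2.9, 2.1, 4.5]]
[[1.25, 0.58, -1.08], [2.9, 2.1, 4.5]]
[[1.25, 0.58, -1.08], [2.9, 2.1, 4.5]]
[[1.25, 0.58, -1.08], [2.9, 2.1, 4.5]]
[[1.25, 0.58, -1.08], [2.9, 2.1, 4.5]]
[0.45131915 0.07763264 0.12422901]
```

Emit:
step_arm(steps=[[[1.25,0.58,-1.08],[2.9,2.1,4.5]],[[1.25,0.58,-1.08],[2.9,2.1,4.5]],[[1.25,0.58,-1.08],[2.9,2.1,4.5]],[[1.25,0.58,-1.08],[2.9,2.1,4.5]],[[1.25,0.58,-1.08],[2.9,2.1,4.5]],[[0,0,0],[0,0,0]]])

```text
clock: 7.25
tool_pos: [0.4526, 0.0768, 0.1239]
eef_rot: [0.372, 0.868, -0.282, 0.172]
contact_force: [4.6, 0.6, -0.0]
opening: 0.11
finger_force: 25.0
```

Emit:
step_arm(steps=[[[1.25,0.58,-1.08],[2.9,2.1,4.5]],[[1.25,0.58,-1.08],[2.9,2.1,4.5]],[[1.25,0.58,-1.08],[2.9,2.1,4.5]],[[0,0,0],[0,0,0]]])

```text
clock: 7.75
tool_pos: [0.4431, 0.1272, 0.1239]
eef_rot: [0.498, 0.802, -0.304, 0.128]
contact_force: [4.2, 0.8, -0.1]
opening: 0.112
finger_force: 25.0
```

```bash
python3 - <<'E'
from h import *
p,q,s=state(); print(s["q"].round(2),s["contact_force"],p)
h=bay((0,110,0)); v=(p-h)[:2]; a=np.arctan2(v[1],v[0]); a0=np.arctan2(-.1775,-.0571)
print("gate ~",(a0-a)%(2*np.pi))
o,p1,q1=arc(p,q,h,[0,0,-1],.5,5);print(*o,sep='\n'); print(p1)
E
```

```text
[-0.4   0.96 -0.48  1.85  0.81  1.21 -0.96] [ 4.24072402  0.78833956 -0.05286006] [0.44306057 0.12717258 0.12386265]
gate ~ 1.2131058412159963
[[1.25, 0.56, -1.07], [2.9, 2.1, 4.5]]
[[1.25, 0.56, -1.07], [2.9, 2.1, 4.5]]
[[1.25, 0.56, -1.07], [2.9, 2.1, 4.5]]
[[1.25, 0.56, -1.07], [2.9, 2.1, 4.5]]
[[1.25, 0.56, -1.07], [2.9, 2.1, 4.5]]
[0.46044225 0.21138485 0.12386265]
```

Emit:
step_arm(steps=[[[1.25,0.56,-1.08],[2.9,2.1,4.5]],[[1.25,0.56,-1.08],[2.9,2.1,4.5]],[[1.25,0.56,-1.08],[2.9,2.1,4.5]],[[1.25,0.56,-1.08],[2.9,2.1,4.5]],[[0,0,0],[0,0,0]],[[0,0,0],[0,0,0]]])

```text
clock: 8.5
tool_pos: [0.4535, 0.1941, 0.1243]
eef_rot: [0.648, 0.687, -0.323, 0.066]
contact_force: [6.1, -0.3, 0.5]
opening: 0.112
finger_force: 25.0
```

```bash
python3 - <<'E'
from h import *
p,q,s=state(); print(s["q"].round(2),s["contact_force"],p,q.as_matrix().round(2).tolist())
h=bay((0,110,0)); v=(p-h)[:2]; a=np.arctan2(v[1],v[0]); a0=np.arctan2(-.1775,-.0571)
print("gate ~",(a0-a)%(2*np.pi))
E
```

```text
[-0.41  1.03 -0.46  1.57  0.54  1.37 -1.05] [ 6.05946431 -0.27776174  0.4900169 ] [0.45347669 0.19414    0.12433141] [[-0.15, 0.93, -0.33], [0.85, -0.05, -0.53], [-0.51, -0.36, -0.78]]
gate ~ 1.6059524716180524
```

Emit:
step_arm(steps=[[[0,0,0],[0,0,0]],[[0,0,0],[0,0,0]],[[0,0,0],[0,0,0]],[[0,0,-3],[0,0,0]],[[0,0,-4],[0,0,0]],[[0,0,-4],[0,0,0]],[[0,0,-4],[0,0,0]],[[0,0,0],[0,0,0]]], claw=0.2)

```text
clock: 9.5
tool_pos: [0.5026, 0.2775, 0.2432]
eef_rot: [0.649, 0.687, -0.322, 0.064]
contact_force: [-0.2, 0.4, -0.9]
opening: 0.6
finger_force: 0.0
```

```bash
python3 - <<'E'
from h import *
p,q,s=state(); print(p)
for k in steps(p,q,[.47,.0,.25],tool(20,-.03),12): print(k,end=',')
E
```

```text
[0.50263068 0.27749944 0.24320994]
[[-1.95, -0.16, 1.26], [-4.5, -0.6, -6.1]],[[-1.91, -0.47, 1.25], [-4.5, -0.6, -6.1]],[[-1.83, -0.76, 1.22], [-4.5, -0.6, -6.1]],[[-1.72, -1.05, 1.17], [-4.5, -0.6, -6.1]],[[-1.58, -1.31, 1.09], [-4.5, -0.6, -6.1]],[[-1.42, -1.56, 0.99], [-4.5, -0.6, -6.1]],[[-1.23, -1.77, 0.87], [-4.5, -0.6, -6.1]],[[-1.03, -1.96, 0.74], [-4.5, -0.6, -6.1]],[[-0.8, -2.11, 0.58], [-4.5, -0.6, -6.1]],[[-0.57, -2.22, 0.42], [-4.5, -0.6, -6.1]],[[-0.32, -2.29, 0.24], [-4.5, -0.6, -6.1]],[[-0.08, -2.33, 0.06], [-4.5, -0.6, -6.1]],
```

Emit:
step_arm(steps=[[[-1.9,-0.2,1.2],[-4.5,-0.6,-6.1]],[[-1.9,-0.5,1.2],[-4.5,-0.6,-6.1]],[[-1.8,-0.8,1.2],[-4.5,-0.6,-6.1]],[[-1.7,-1,1.2],[-4.5,-0.6,-6.1]],[[-1.6,-1.3,1.1],[-4.5,-0.6,-6.1]],[[-1.4,-1.6,1],[-4.5,-0.6,-6.1]],[[-1.2,-1.8,0.9],[-4.5,-0.6,-6.1]],[[-1,-2,0.7],[-4.5,-0.6,-6.1]],[[-0.8,-2.1,0.6],[-4.5,-0.6,-6.1]],[[-0.6,-2.2,0.4],[-4.5,-0.6,-6.1]],[[-0.3,-2.3,0.2],[-4.5,-0.6,-6.1]],[[-0.1,-2.3,0],[-4.5,-0.6,-6.1]]])

```text
clock: 11.0
tool_pos: [0.4648, -0.0017, 0.2515]
eef_rot: [0.013, 0.985, -0.009, 0.17]
contact_force: [1.4, -1.1, 0.1]
opening: 0.598
finger_force: 0.0
```

```bash
python3 - <<'E'
from h import *
from plant import vision
p,q,s=state(); print(p,q.as_matrix().round(2).tolist(),s["q"].round(2))
w=vision.snapshot("wrist"); pickle.dump(w,open("w3.pkl","wb"))
cv2.imwrite("pics/w3.png",cv2.resize(cv2.cvtColor(w["img"],cv2.COLOR_RGB2BGR),None,fx=1.4,fy=1.4,interpolation=cv2.INTER_CUBIC))
E
```

```text
[ 0.46483412 -0.00173344  0.25154393] [[-0.94, 0.03, 0.34], [0.02, 1.0, -0.02], [-0.34, -0.01, -0.94]] [ 0.38  0.5  -0.78  2.31  1.36  0.46  0.02]
```

View pics/w3.png

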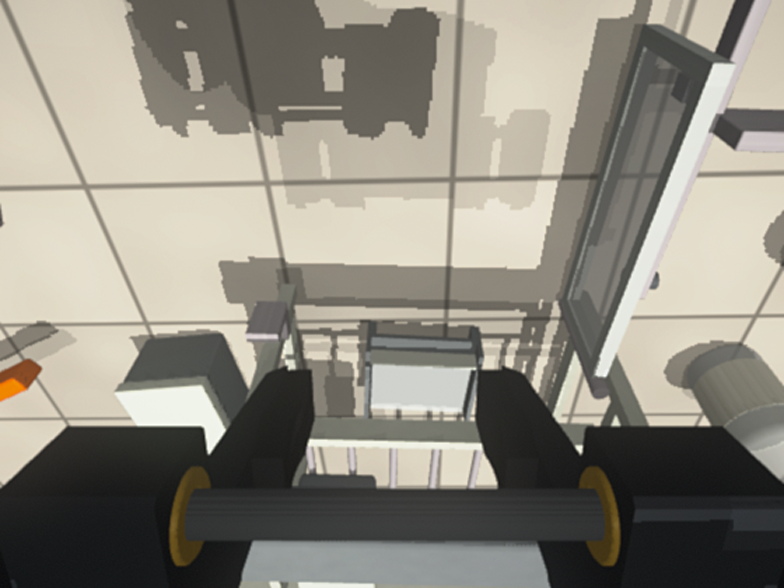

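Picture: gate wide open at right (570–730), tray under the shelf with runner feet fronts at about (363,321) and (480,329) and front top corners about (367,362) and (478,362), in 1.4x pixels.

```bash
python3 - <<'E'
from h import *
w=pickle.load(open("w3.pkl","rb"))
im=w["img"]; c=cv2.resize(cv2.cvtColor(im[215:305,235:365],cv2.COLOR_RGB2BGR),None,fx=6,fy=6,interpolation=cv2.INTER_CUBIC); cv2.imwrite("pics/w3c.png",c)
for z,pts in [(0,[(363,321),(480,329)]),(.016,[(363,321),(480,329)]),(.039,[(363,321),(480,329)]),(.039,[(367,362),(478,362)])]:
    g=ray(w,np.array(pts)/1.4,z); print(z,g.round(3).tolist(),np.linalg.norm(g[1]-g[0]).round(3))
print(proj(w,bay((0,-118,0)))*1.4)
E
```

```text
0 [[0.648, -0.038, 0.0], [0.659, 0.068, 0.0]] 0.106
0.016 [[0.634, -0.036, 0.016], [0.645, 0.065, 0.016]] 0.101
0.039 [[0.613, -0.033, 0.039], [0.623, 0.061, 0.039]] 0.094
0.039 [[0.66, -0.033, 0.039], [0.661, 0.062, 0.039]] 0.095
[[295.76647825 287.99936244]]
```

View pics/w3c.png

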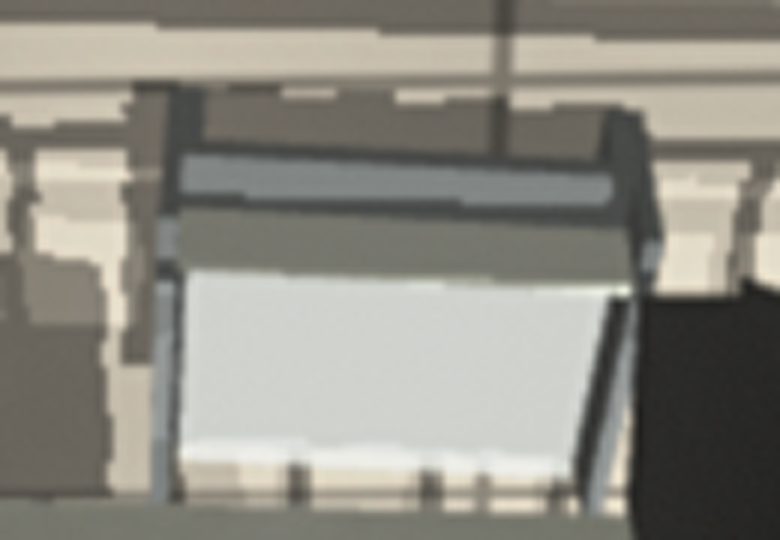

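Crop: left runner front foot outer corner (170,88), right runner (642,115); left of 170 is only shadow.

```bash
python3 - <<'E'
from h import *
w=pickle.load(open("w3.pkl","rb"))
g=ray(w,np.array([(170,88),(642,115)])/6+[235,215],0); d=g[1]-g[0]; yaw=np.arctan2(-d[0],d[1]); m=g.mean(0)
o=m+.045*np.array([np.cos(yaw),np.sin(yaw),0]); print(g.round(3),np.linalg.norm(d),"yaw",yaw,"origin",o)
p,q,s=state()
t=np.array([.386,-.289,.057])
for k in steps(p,q,[.386,-.289,.16],tool(5,-.33),9): print(k)
E
```

```text
[[ 0.649 -0.033  0.   ]
 [ 0.658  0.067  0.   ]] 0.09982835663941188 yaw -0.09283799039184161 origin [0.69804147 0.01302245 0.        ]
[[1.06, -3.12, 0.75], [0.3, 1.6, 1.9]]
[[0.94, -3.15, 0.8], [0.3, 1.6, 1.9]]
[[0.81, -3.18, 0.84], [0.3, 1.6, 1.9]]
[[0.68, -3.2, 0.88], [0.3, 1.6, 1.9]]
[[0.55, -3.21, 0.91], [0.3, 1.6, 1.9]]
[[0.42, -3.22, 0.94], [0.3, 1.6, 1.9]]
[[0.29, -3.23, 0.96], [0.3, 1.6, 1.9]]
[[0.16, -3.23, 0.99], [0.3, 1.6, 1.9]]
[[0.02, -3.23, 1.01], [0.3, 1.6, 1.9]]
```

Emit:
step_arm(steps=[[[1.1,-3.1,0.8],[0.3,1.6,1.9]],[[0.9,-3.2,0.8],[0.3,1.6,1.9]],[[0.8,-3.2,0.8],[0.3,1.6,1.9]],[[0.7,-3.2,0.9],[0.3,1.6,1.9]],[[0.6,-3.2,0.9],[0.3,1.6,1.9]],[[0.4,-3.2,0.9],[0.3,1.6,1.9]],[[0.3,-3.2,1],[0.3,1.6,1.9]],[[0.2,-3.2,1],[0.3,1.6,1.9]],[[0,-3.2,1],[0.3,1.6,1.9]],[[0,0,0],[0,0,0]]])

```text
clock: 12.3
tool_pos: [0.3878, -0.2809, 0.1581]
eef_rot: [0.169, 0.985, -0.005, 0.044]
contact_force: [1.0, -0.1, -0.5]
opening: 0.601
finger_force: 0.0
```

```bash
python3 - <<'E'
from h import *
from plant import vision
p,q,s=state(); print(p,q.as_matrix().round(2).tolist(),s["q"].round(2))
w=vision.snapshot("wrist"); pickle.dump(w,open("w4.pkl","wb"))
cv2.imwrite("pics/w4.png",cv2.cvtColor(w["img"],cv2.COLOR_RGB2BGR))
c,sn=np.cos(-.33),np.sin(-.33)
for L in [(.085,.03,.004),(.085,-.03,.004),(-.120,0,.07),(0,0,.07),(-.065,0,.07)]:
  print(proj(w,R.from_euler('z',-.33).apply(L)+[.447,-.310,0]).round(0))
for k in steps(p,q,[.386,-.289,.057],tool(5,-.33),3): print(k)
E
```

```text
[ 0.3878299  -0.28091514  0.15814636] [[-0.94, 0.33, 0.09], [0.33, 0.94, -0.02], [-0.09, 0.01, -1.0]] [ 0.98  0.74 -0.71  2.15  1.03  0.52  0.73]
[[304. 327.]]
[[241. 327.]]
[[263. 125.]]
[[268. 298.]]
[[266. 213.]]
[[0.27, -0.29, 3.36], [0.1, 0.0, -0.2]]
[[0.27, -0.29, 3.36], [0.1, 0.0, -0.2]]
[[0.27, -0.28, 3.36], [0.1, 0.0, -0.2]]
```

View pics/w4.png

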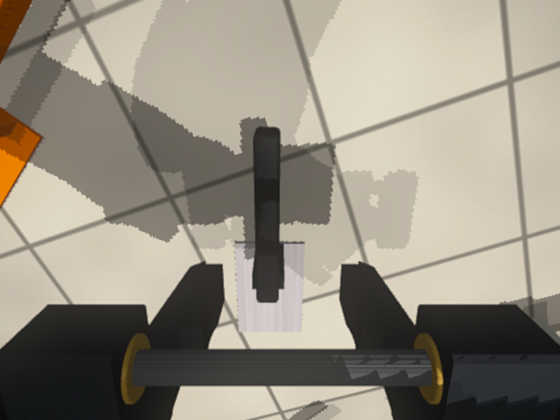

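The wrist view shows the scoop exactly where predicted: blade tip corners (240,330),(302,330), handle end (266,128). Trying to lean here for a single grasp.

Emit:
step_arm(steps=[[[0.2,-0.4,1.5],[0,-7,0]],[[0.2,-0.4,1.5],[0,-7,0]],[[0,0,1],[0,-7,0]],[[0,0,0],[0,-5,0]],[[0,0,0],[0,0,0]]])

```text
clock: 12.98
tool_pos: [0.3841, -0.2992, 0.1348]
eef_rot: [0.164, 0.97, -0.055, 0.17]
contact_force: [-0.8, 0.1, 0.2]
opening: 0.598
finger_force: 0.0
```

```bash
python3 - <<'E'
from h import *
p,q,s=state(); print(p,q.as_matrix().round(2).tolist(),s["q"].round(2))
for L in (25,30):
  for k in steps(p,q,[.386,-.289,.058],tool(L,-.33),3): print(k)
E
```

```text
[ 0.38412963 -0.29918011  0.13480085] [[-0.89, 0.34, 0.31], [0.3, 0.94, -0.16], [-0.35, -0.05, -0.94]] [ 1.05  0.82 -0.76  2.38  2.08  0.58 -0.25]
[[0.94, 0.47, 2.36], [-1.0, -1.5, 0.1]]
[[1.0, 0.43, 2.34], [-1.0, -1.5, 0.1]]
[[1.06, 0.38, 2.32], [-1.0, -1.5, 0.1]]
[[0.94, 0.47, 2.36], [-1.0, -3.2, 0.2]]
[[1.07, 0.43, 2.31], [-1.0, -3.2, 0.2]]
[[1.2, 0.38, 2.26], [-1.0, -3.2, 0.2]]
```

Emit:
step_arm(steps=[[[0.7,0.4,1.8],[-1,-2.5,0]],[[0.8,0.3,1.8],[-1,-2.5,0]],[[0.8,0.3,1.7],[-1,-2.5,0]],[[0.9,0.3,1.7],[0,-2.5,0]],[[0,0,0],[0,0,0]]])

```text
clock: 13.6
tool_pos: [0.3881, -0.2901, 0.056]
eef_rot: [0.155, 0.953, -0.045, 0.257]
contact_force: [-0.6, -0.4, -0.3]
opening: 0.6
finger_force: 0.0
```

```bash
python3 - <<'E'
from h import *
p,q,s=state(); print(p,q.as_matrix().round(3).tolist(),s["q"].round(2),s["contact_force"])
z=q.apply([0,0,1]);print("lean",np.degrees(np.arccos(-z[2])))
for k in steps(p,q,[.386,-.289,.058],tool(30,-.33),2): print(k)
E
```

```text
[ 0.38811482 -0.29013702  0.05595342] [[-0.82, 0.318, 0.475], [0.272, 0.948, -0.164], [-0.503, -0.005, -0.864]] [ 1.15  1.18 -0.9   2.52  2.51  1.03 -0.47] [-0.64429625 -0.41520473 -0.30237264]
lean 30.181320389525187
[[0.05, 0.02, -0.15], [-0.0, 0.1, 0.2]]
[[0.05, 0.02, -0.15], [-0.0, 0.1, 0.2]]
```

Emit:
step_arm(steps=[[[0.1,0,-0.1],[0,0,0]],[[0,0,0],[0,0,0]],[[0,0,0],[0,0,0]],[[0,0,0],[0,0,0]],[[0,0,0],[0,0,0]],[[0,0,0],[0,0,0]]], claw=-1, grip_force=45)

```text
clock: 14.35
tool_pos: [0.388, -0.2914, 0.0588]
eef_rot: [0.156, 0.952, -0.046, 0.26]
contact_force: [-2.2, -0.6, 5.5]
opening: 0.178
finger_force: 44.9
```

```bash
python3 - <<'E'
from h import *
p,q,s=state(); print(p,s["opening"],s["q"].round(2),s["contact_force"])
S=R.from_euler('z',-.33)
# grasp: scoop pose in tool; target scoop poses
o=np.array([.447,-.310,0]); rel=q.inv()*S; ro=q.inv().apply(o-p); pickle.dump((rel,ro),open("grasp.pkl","wb"))
ty=-.093; d=np.array([np.cos(ty),np.sin(ty),0]); T=np.array([.698,.013,0])
def tgt(ahead,z): 
    qq=R.from_euler('z',ty)*rel.inv(); return T-d*ahead+[0,0,z]-qq.apply(ro), qq
up=p+[.0,0,.04]
p1,q1=tgt(.20,.04); print(up,p1)
for k in steps(up,q,p1,q1,10): print(k)
E
```

```text
[ 0.38795767 -0.29137918  0.05878028] 0.17825528707356345 [ 1.15  1.17 -0.9   2.52  2.52  1.04 -0.48] [-2.20240431 -0.60620555  5.52864812]
[ 0.38795767 -0.29137918  0.09878028] [0.43710044 0.03581111 0.09878028]
[[0.49, 3.26, -0.32], [-0.7, -0.0, -1.2]]
[[0.42, 3.27, -0.28], [-0.7, -0.0, -1.2]]
[[0.36, 3.28, -0.24], [-0.7, -0.0, -1.2]]
[[0.29, 3.29, -0.2], [-0.7, -0.0, -1.2]]
[[0.22, 3.3, -0.16], [-0.7, -0.0, -1.2]]
[[0.15, 3.3, -0.12], [-0.7, -0.0, -1.2]]
[[0.09, 3.31, -0.08], [-0.7, -0.0, -1.2]]
[[0.02, 3.31, -0.04], [-0.7, -0.0, -1.2]]
[[-0.05, 3.31, 0.0], [-0.7, -0.0, -1.2]]
[[-0.12, 3.31, 0.04], [-0.7, -0.0, -1.2]]
```

Emit:
step_arm(steps=[[[-1,0,-1.7],[0,0,0]],[[-1,0,-1.7],[0,0,0]],[[0.5,3.2,-0.3],[-0.7,0,-1.2]],[[0.4,3.3,-0.3],[-0.7,0,-1.2]],[[0.4,3.3,-0.2],[-0.7,0,-1.2]],[[0.3,3.3,-0.2],[-0.7,0,-1.2]],[[0.2,3.3,-0.2],[-0.7,0,-1.2]],[[0.2,3.3,-0.1],[-0.7,0,-1.2]],[[0.1,3.3,-0.1],[-0.7,0,-1.2]],[[0,3.3,0],[-0.7,0,-1.2]],[[0,3.3,0],[-0.7,0,-1.2]],[[0,3.3,0],[-0.7,0,-1.2]]])

```text
clock: 15.85
tool_pos: [0.47, -0.0035, 0.0962]
eef_rot: [0.047, 0.97, -0.024, 0.238]
contact_force: [-22.6, -10.8, 1.0]
opening: 0.381
finger_force: 79.9
```

```bash
cat >> h.py <<'E'
TY=-.093; TR=np.array([.698,.013,0])
def tgt(ahead,z):
    rel,ro=pickle.load(open("grasp.pkl","rb")); qq=R.from_euler('z',TY)*rel.inv()
    return TR-np.array([np.cos(TY),np.sin(TY),0])*ahead+[0,0,z]-qq.apply(ro), qq
E
python3 - <<'E'
from h import *
from plant import vision
p,q,s=state(); print(p,s["opening"],s["q"].round(2),s["contact_force"])
for n in ("scene","side"):
    w=vision.snapshot(n); pickle.dump(w,open(n+"5.pkl","wb")); cv2.imwrite(f"pics/{n}5.png",cv2.cvtColor(w["img"],cv2.COLOR_RGB2BGR))
rel,ro=pickle.load(open("grasp.pkl","rb")); Q=q*rel; print("scoop est",p+q.apply(ro),Q.as_euler('xyz').round(3))
for a,z in ((.17,.004),(.17,.002)):
  print()
  for k in steps(p,q,*tgt(a,z),4): print(k)
a=cv2.imread("pics/side5.png")[130:280,180:400]; cv2.imwrite("pics/c5.png",cv2.resize(a,None,fx=3.6,fy=3.6,interpolation=cv2.INTER_CUBIC))
E
```

```text
[ 0.46997367 -0.00350958  0.09624166] 0.3811204540381761 [ 0.49  1.32 -1.46  2.55  1.91  1.59 -0.61] [-22.59746635 -10.76791413   1.01613045]
scoop est [ 0.52840829 -0.00939089  0.03428475] [-0.017  0.052 -0.109]

[[0.53, 0.92, 0.64], [-0.3, -0.8, -0.1]]
[[0.54, 0.92, 0.64], [-0.3, -0.8, -0.1]]
[[0.54, 0.91, 0.64], [-0.3, -0.8, -0.1]]
[[0.55, 0.91, 0.64], [-0.3, -0.8, -0.1]]

[[0.55, 0.92, 0.69], [-0.3, -0.8, -0.1]]
[[0.56, 0.92, 0.69], [-0.3, -0.8, -0.1]]
[[0.57, 0.92, 0.68], [-0.3, -0.8, -0.1]]
[[0.57, 0.91, 0.68], [-0.3, -0.8, -0.1]]
```

View pics/c5.png

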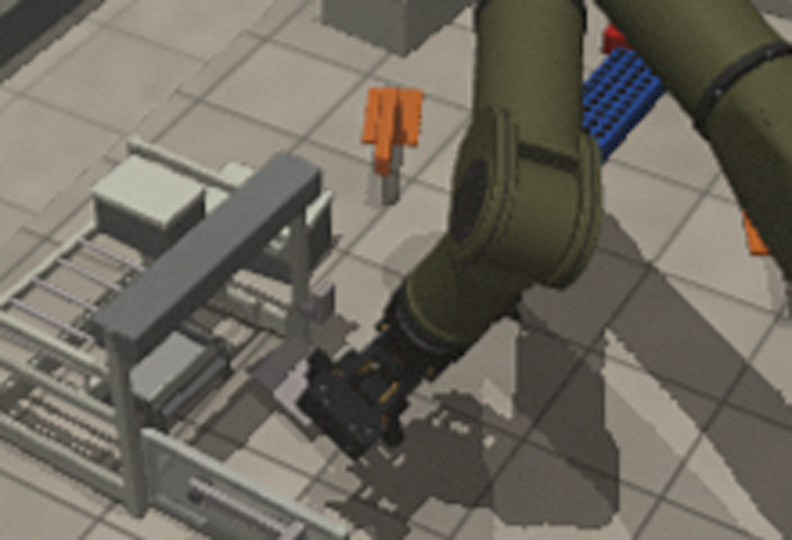

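The crop shows the scoop's blade at (250–315, 340–440), turned in the grip and probably caught at the right upright; the arm also came out 3 cm too far forward. Measuring the blade by mask.

```bash
python3 - <<'E'
from h import *
from plant import vision
p,q,s=state()
print(s["finger_force"],s["opening"],s["contact_force"].round(1),s["moment"].round(2))
w4=pickle.load(open("w4.pkl","rb"))["img"]; blade=w4[310:325,245:298].reshape(-1,3); print("blade rgb",blade.mean(0),blade.std(0)); D0=pickle.load(open("d0.pkl","rb"))
D=pickle.load(open("side5.pkl","rb")); w=vision.snapshot("wrist"); pickle.dump(w,open("w5.pkl","wb"))
for n,s_ in (("side",D),("wrist",w)):
    im=s_["img"].astype(int); m=((im[...,2]-im[...,1]>4)&(im.sum(2)>330)).astype(np.uint8)
    k,l,st,c=cv2.connectedComponentsWithStats(m)
    for i in range(1,k):
        if st[i,4]>60:
            cn=cv2.findContours((l==i).astype(np.uint8),0,2)[0][0]
            ap=cv2.approxPolyDP(cn,4,True)[:,0]
            print(n,st[i],ap.tolist()); print(ray(s_,ap,.036).round(3)[:,:2].tolist())
print(proj(w,bay((0,-124,0))),proj(D,bay((0,-124,0))),proj(w,p),proj(D,p))
E
```

```text
0.0 0.24822441587910388 [0.2 0.7 0.2] [ 0.16  0.33 -0.02]
blade rgb [209.3572327  200.59119497 200.71949686] [3.14683547 3.21007423 3.32447524]
[[169.2935978  277.85654222]] [[263.208832   226.26153732]] [[279.75984891 303.66467631]] [[279.85212687 239.29629913]]
```

```bash
cat > blade.py <<'E'
from h import *
def blade(s_,z=.004,thr=380):
    im=cv2.GaussianBlur(s_["img"],(3,3),0).astype(int); r,g,b=im[...,0],im[...,1],im[...,2]
    m=((b-g>=-3)&(r-g>=4)&(r-g<22)&(im.sum(2)>thr)).astype(np.uint8); m=cv2.morphologyEx(m,cv2.MORPH_OPEN,np.ones((3,3),np.uint8))
    k,l,st,c=cv2.connectedComponentsWithStats(m); out=[]
    for i in range(1,k):
        if st[i,4]>60:
            cn=cv2.findContours((l==i).astype(np.uint8),0,2)[0][0]; ap=cv2.approxPolyDP(cn,3,True)[:,0]
            out.append((st[i].tolist(),ap.tolist(),ray(s_,ap,z).round(3)[:,:2].tolist()))
    return out
E
python3 - <<'E'
from blade import *
from plant import vision
p,q,s=state(); print(p,s["finger_force"],s["opening"],s["contact_force"].round(1))
for n in ("side","scene","wrist"):
    w=vision.snapshot(n); pickle.dump(w,open(n+"6.pkl","wb")); print(n)
    for o in blade(w): print(o)
print("before"); 
for o in blade(pickle.load(open("side5.pkl","rb")),.034): print(o)
E
```

```text
[0.47649745 0.01041067 0.10183467] 0.0 0.1848971330367704 [0.  0.2 1.1]
side
scene
wrist
([321, 226, 72, 55, 2112], [[321, 234], [329, 244], [335, 280], [392, 278], [342, 226]], [[0.558, 0.034], [0.571, 0.041], [0.624, 0.047], [0.626, 0.096], [0.55, 0.05]])
([278, 250, 17, 13, 155], [[294, 259], [293, 250], [278, 254], [289, 262]], [[0.589, 0.013], [0.576, 0.012], [0.581, 0.0], [0.593, 0.008]])
([334, 284, 49, 16, 450], [[382, 284], [335, 285], [335, 296], [348, 299]], [[0.635, 0.089], [0.633, 0.047], [0.653, 0.047], [0.66, 0.06]])
before
```

Emit:
step_arm(steps=[[[0,0,0],[0,0,0]],[[0,0,0],[0,0,0]],[[0,0,0],[0,0,0]]])

```text
clock: 16.52
tool_pos: [0.4767, 0.0096, 0.1026]
eef_rot: [0.041, 0.968, -0.007, 0.248]
contact_force: [0.1, -0.6, 0.0]
opening: 0.001
finger_force: 0.0
```

```bash
python3 - <<'E'
from blade import *
from plant import vision
p,q,s=state(); print(p,q.as_matrix().round(2).tolist(),s["finger_force"],s["opening"],s["contact_force"].round(1),s["q"].round(2))
for n,t in (("side",240),("scene",240),("wrist",330)):
    w=vision.snapshot(n); pickle.dump(w,open(n+"7.pkl","wb")); print(n)
    for o in blade(w,.004,t):
        if n=="wrist" or all(.3<a<.7 and -.4<b<.25 for a,b in o[2][:1]): print(o)
E
```

```text
[0.47673281 0.00960407 0.10258553] [[-0.87, 0.08, 0.48], [0.08, 1.0, -0.03], [-0.48, 0.01, -0.88]] 0.0 0.0006977148631498948 [ 0.1 -0.6  0. ] [ 0.49  1.32 -1.47  2.54  1.93  1.58 -0.6 ]
side
([236, 247, 18, 13, 150], [[236, 252], [245, 259], [253, 259], [249, 247]], [[0.618, 0.051], [0.576, 0.061], [0.554, 0.048], [0.594, 0.011]])
([239, 267, 24, 21, 130], [[239, 267], [256, 278], [252, 287], [262, 279]], [[0.573, 0.099], [0.502, 0.109], [0.493, 0.145], [0.484, 0.103]])
scene
wrist
([321, 225, 76, 58, 2323], [[321, 233], [330, 246], [336, 281], [396, 280], [343, 226]], [[0.557, 0.034], [0.574, 0.041], [0.626, 0.047], [0.629, 0.099], [0.55, 0.05]])
([279, 248, 17, 15, 184], [[294, 248], [284, 250], [279, 257], [295, 262]], [[0.574, 0.013], [0.576, 0.005], [0.585, 0.0], [0.593, 0.013]])
([335, 283, 51, 17, 494], [[385, 283], [336, 285], [336, 297], [350, 299]], [[0.633, 0.09], [0.633, 0.047], [0.655, 0.048], [0.66, 0.061]])
([125, 320, 18, 17, 185], [[142, 320], [133, 325], [128, 320], [125, 334], [128, 329], [134, 336]], [[0.684, -0.15], [0.694, -0.164], [0.682, -0.164], [0.715, -0.181], [0.703, -0.173], [0.721, -0.173]])
```

The scoop has slipped out of the jaws (opening 0). Rising clear for an unobstructed look.

Emit:
step_arm(steps=[[[-1.4,0,-2.6],[0,0,0]],[[-1.4,0,-2.6],[0,0,0]],[[-1.4,0,-2.6],[0,2,0]],[[-1.3,0,-2.7],[0,3,0]],[[-1.2,0,-2.7],[0,3,0]],[[-1,0,-2.8],[0,3,0]],[[0,0,0],[0,0,0]]])

```text
clock: 17.55
tool_pos: [0.4766, 0.0089, 0.2828]
eef_rot: [0.042, 0.987, -0.003, 0.157]
contact_force: [0.4, -0.5, 0.7]
opening: 0.006
finger_force: 0.0
```

```bash
cat >> blade.py <<'E'
def dark(s_,z=.07,mx=60,reg=None,amin=40):
    im=cv2.GaussianBlur(s_["img"],(3,3),0).astype(int); m=(im.max(2)<mx).astype(np.uint8)
    k,l,st,c=cv2.connectedComponentsWithStats(m)
    for i in range(1,k):
        if amin<st[i,4]<6000:
            P=ray(s_,c[i],z)[0]
            if .3<P[0]<.75 and -.3<P[1]<.3:
                r=cv2.minAreaRect(np.argwhere(l==i)[:,::-1].astype(np.float32)); bx=cv2.boxPoints(r)
                print(" dark",st[i].tolist(),im[l==i].mean(0).round(0),"box",bx.round(0).tolist(),ray(s_,bx,z).round(3)[:,:2].tolist())
E
python3 - <<'E'
from blade import *
from plant import vision
p,q,s=state(); print(p,q.as_matrix().round(2).tolist(),s["q"].round(2))
w4=pickle.load(open("w4.pkl","rb")); print("handle rgb",w4["img"][140:170,260:274].mean((0,1)), w4["img"][190:240,262:272].mean((0,1)))
for n,t in (("side",240),("scene",240),("wrist",330)):
    w=vision.snapshot(n); pickle.dump(w,open(n+"8.pkl","wb")); print(n)
    cv2.imwrite(f"pics/{n}8.png",cv2.cvtColor(w["img"],cv2.COLOR_RGB2BGR))
    for o in blade(w,.004,t):
        if n=="wrist" or all(.3<a<.7 and -.3<b<.25 for a,b in o[2][:1]): print(o)
    dark(w)
E
```

```text
[0.47657486 0.0088521  0.28282147] [[-0.95, 0.08, 0.31], [0.08, 1.0, -0.02], [-0.31, 0.01, -0.95]] [ 0.69  0.72 -1.44  2.2   1.24  0.99  0.03]
handle rgb [49.93095238 48.26666667 46.85714286] [43.492 41.872 40.412]
side
([235, 248, 20, 12, 152], [[235, 252], [245, 259], [254, 259], [249, 248]], [[0.621, 0.052], [0.576, 0.061], [0.551, 0.046], [0.592, 0.014]])
 dark [251, 237, 37, 18, 300] [40. 38. 35.] box [[250.0, 238.0], [287.0, 235.0], [288.0, 251.0], [251.0, 254.0]] [[0.575, 0.028], [0.483, -0.044], [0.444, 0.014], [0.533, 0.083]]
scene
 dark [300, 229, 12, 18, 109] [52. 52. 50.] box [[299.0, 230.0], [306.0, 227.0], [313.0, 244.0], [307.0, 247.0]] [[0.512, -0.027], [0.496, -0.015], [0.547, 0.024], [0.562, 0.012]]
wrist
([438, 0, 55, 184, 1104], [[492, 0], [482, 0], [481, 21], [438, 183], [442, 183]], [[0.416, 0.203], [0.416, 0.195], [0.433, 0.198], [0.609, 0.189], [0.609, 0.194]])
([488, 57, 72, 16, 1009], [[559, 57], [491, 59], [488, 72], [559, 70]], [[0.471, 0.281], [0.468, 0.216], [0.48, 0.216], [0.484, 0.286]])
([309, 149, 53, 55, 1541], [[309, 156], [318, 181], [312, 202], [361, 201], [321, 149]], [[0.559, 0.035], [0.594, 0.044], [0.624, 0.036], [0.628, 0.097], [0.551, 0.049]])
([312, 206, 41, 18, 460], [[312, 208], [323, 223], [330, 223], [352, 209]], [[0.633, 0.036], [0.659, 0.049], [0.66, 0.059], [0.639, 0.086]])
([175, 223, 22, 7, 150], [[175, 223], [176, 229], [196, 228], [195, 223]], [[0.642, -0.143], [0.652, -0.144], [0.653, -0.118], [0.644, -0.117]])
 dark [227, 103, 89, 95, 1448] [53. 51. 48.] box [[223.0, 117.0], [240.0, 98.0], [328.0, 178.0], [311.0, 197.0]] [[0.478, -0.042], [0.463, -0.025], [0.549, 0.05], [0.57, 0.032]]
 dark [247, 141, 61, 62, 180] [58. 56. 55.] box [[245.0, 142.0], [249.0, 139.0], [308.0, 200.0], [304.0, 203.0]] [[0.504, -0.026], [0.501, -0.022], [0.573, 0.028], [0.577, 0.025]]
```

```bash
python3 - <<'E'
from blade import *
w=pickle.load(open("wrist8.pkl","rb")); m=lambda *p:np.array(p)/1000
obs=[(w,m(85,-30,4),(326,223)),(w,m(85,30,4),(361,202)),(w,m(-12,30,4),(320,149)),(w,m(-120,0,70),(231.5,107.5)),]
v,f=pose(obs,[.57,.03,.68]); print(v,f.tolist())
M=R.from_euler('z',v[2])
for L in [(85,-30,4),(-12,-30,4)]: print(proj(w,M.apply(m(*L))+[v[0],v[1],0]))
print("grip",M.apply(m(-65,0,57))+[v[0],v[1],0])
# tray: predicted feet with old pose
Mt=R.from_euler('z',TY)
print("tray pred px",proj(w,Mt.apply(np.array([m(-45,-50,0),m(-45,50,0),m(-45,-50,39),m(-45,50,39)]))+TR).round(1).tolist())
# tray dark runner / bright deck lines: dump rows of grey profile along two columns
g=cv2.cvtColor(w["img"],cv2.COLOR_RGB2GRAY)
for c in (262,275,300): print(c,g[188:240,c].tolist())
E
```

```text
[0.57279066 0.02910445 0.54783628] [[-4.2, 1.3], [1.3, 0.3], [0.7, -3.3], [-0.4, 0.2]]
[[321.76921821 224.34406537]]
[[277.77862128 172.91710235]]
grip [ 0.51730318 -0.00475024  0.057     ]
tray pred px [[259.9, 219.2], [336.1, 219.6], [258.5, 238.9], [340.1, 239.3]]
262 [145, 146, 145, 145, 145, 146, 145, 145, 145, 145, 145, 145, 145, 147, 143, 124, 114, 114, 113, 110, 136, 197, 212, 211, 211, 210, 210, 213, 208, 163, 100, 76, 84, 87, 85, 84, 83, 84, 81, 80, 80, 79, 78, 77, 76, 77, 75, 74, 77, 100, 136, 144]
275 [146, 145, 146, 145, 145, 144, 145, 144, 145, 145, 145, 144, 146, 141, 121, 112, 112, 113, 111, 130, 185, 208, 210, 209, 208, 209, 211, 205, 169, 130, 99, 107, 114, 115, 115, 115, 116, 112, 92, 78, 99, 135, 143, 142, 142, 142, 144, 137, 99, 96, 119, 125]
300 [59, 58, 58, 58, 58, 58, 57, 57, 57, 57, 54, 55, 64, 84, 105, 113, 113, 111, 108, 131, 191, 206, 204, 204, 205, 201, 175, 136, 137, 182, 193, 139, 109, 110, 111, 111, 112, 113, 109, 85, 81, 110, 138, 144, 145, 138, 99, 81, 81, 88, 109, 123]
```

The scoop stands upright on the bench at about (0.573, 0.029), yaw ≈ 0.56, and the tray is unmoved. The slip came from joints 3 and 4 hitting their limits; I'll unwind the elbow first.

Emit:
step_arm(steps=[[[-1,0,-3],[0,5,0]],[[-3,0,-2],[0,6,0]],[[-3,0,-1],[0,5,2]],[[-3,0,-1],[0,0,5]],[[-2,0,0],[0,0,5]],[[0,-2,0],[0,0,5]],[[0,-3,0],[0,0,5]],[[0,-3,0],[0,0,5]]], claw=0.2)

```text
clock: 18.7
tool_pos: [0.5461, -0.0784, 0.3592]
eef_rot: [0.274, 0.962, 0.006, 0.012]
contact_force: [0.1, 0.7, -0.2]
opening: 0.606
finger_force: 0.0
```

```bash
python3 - <<'E'
from h import *
p,q,s=state(); print(p,q.as_matrix().round(2).tolist(),s["q"].round(2))
E
```

```text
[ 0.54612346 -0.0783852   0.3591858 ] [[-0.85, 0.53, 0.03], [0.53, 0.85, 0.01], [-0.02, 0.02, -1.0]] [ 0.74  0.72 -1.27  1.64  0.73  1.3   0.36]
```

Emit:
step_arm(steps=[[[0,0,0],[0,0,-10]],[[0,0,0],[0,0,-10]],[[0,0,0],[0,0,-10]],[[0,0,0],[0,-10,0]],[[0,0,0],[0,-10,0]],[[0,0,0],[0,-10,0]],[[0,0,0],[5,0,8.6]],[[0,0,0],[5,0,8.6]],[[0,0,0],[5,0,8.6]],[[0,0,0],[5,0,8.6]],[[0,0,0],[5,0,8.6]],[[0,0,0],[5,0,8.6]]])

```text
clock: 20.2
tool_pos: [0.5464, -0.0773, 0.3597]
eef_rot: [0.496, 0.827, -0.125, 0.233]
contact_force: [0.0, 0.3, -0.0]
opening: 0.599
finger_force: 0.0
```

Emit:
step_arm(steps=[[[0,0,0],[5,0,8.6]],[[0,0,0],[5,0,8.6]],[[0,0,0],[0,10,0]],[[0,0,0],[0,10,0]],[[0,0,0],[0,9,0]],[[0,0,0],[0,0,0]]])

```text
clock: 20.95
tool_pos: [0.5467, -0.0814, 0.3589]
eef_rot: [0.654, 0.756, 0.003, 0.015]
contact_force: [-0.3, 0.3, 0.1]
opening: 0.603
finger_force: 0.0
```

```bash
python3 - <<'E'
from h import *
p,q,s=state(); print(p,q.as_matrix().round(2).tolist(),s["q"].round(2))
E
```

```text
[ 0.54670597 -0.08136433  0.35890203] [[-0.14, 0.99, 0.03], [0.99, 0.14, -0.02], [-0.02, 0.02, -1.0]] [ 0.68  0.66 -1.12  1.65  0.65  1.23 -0.43]
```

```bash
python3 - <<'E'
from h import *
p,q,s=state()
o=np.array([.573,.029,0]); y=.58; S=R.from_euler('z',y); g=np.array([.517,-.005,.057])
T=tool(22,y); h=g-T.apply([0,0,.1]); print(h)
for k in steps(p,q,h+[0,0,.03],T,14): print(k)
E
```

```text
[ 0.48566556 -0.02552934  0.14971839]
[[0.48, -0.4, 1.26], [-1.6, -0.9, -8.1]]
[[0.56, -0.37, 1.24], [-1.6, -0.9, -8.1]]
[[0.62, -0.32, 1.22], [-1.6, -0.9, -8.1]]
[[0.68, -0.26, 1.21], [-1.6, -0.9, -8.1]]
[[0.73, -0.19, 1.19], [-1.6, -0.9, -8.1]]
[[0.77, -0.12, 1.17], [-1.6, -0.9, -8.1]]
[[0.8, -0.04, 1.16], [-1.6, -0.9, -8.1]]
[[0.82, 0.04, 1.15], [-1.6, -0.9, -8.1]]
[[0.82, 0.13, 1.14], [-1.6, -0.9, -8.1]]
[[0.81, 0.21, 1.13], [-1.6, -0.9, -8.1]]
[[0.8, 0.29, 1.13], [-1.6, -0.9, -8.1]]
[[0.77, 0.37, 1.12], [-1.6, -0.9, -8.1]]
[[0.73, 0.45, 1.12], [-1.6, -0.9, -8.1]]
[[0.67, 0.51, 1.13], [-1.6, -0.9, -8.1]]
```

Emit:
step_arm(steps=[[[0.5,-0.5,1.2],[-1.6,-0.9,-8.1]],[[0.6,-0.4,1.2],[-1.6,-0.9,-8.1]],[[0.6,-0.3,1.2],[-1.6,-0.9,-8.1]],[[0.7,-0.3,1.2],[-1.6,-0.9,-8.1]],[[0.7,-0.2,1.2],[-1.6,-0.9,-8.1]],[[0.8,-0.1,1.2],[-1.6,-0.9,-8.1]],[[0.8,0,1.2],[-1.6,-0.9,-8.1]],[[0.8,0,1.2],[-1.6,-0.9,-8.1]],[[0.8,0.1,1.1],[-1.6,-0.9,-8.1]],[[0.8,0.2,1.1],[-1.6,-0.9,-8.1]],[[0.8,0.3,1.1],[-1.6,-0.9,-8.1]],[[0.8,0.4,1.1],[-1.6,-0.9,-8.1]]])

```text
clock: 22.45
tool_pos: [0.4927, -0.0282, 0.2077]
eef_rot: [-0.152, 0.972, 0.048, 0.173]
contact_force: [0.6, 0.7, -0.2]
opening: 0.6
finger_force: 0.0
```

Emit:
step_arm(steps=[[[0.7,0.5,1.1],[-1.6,-0.9,-8.1]],[[0.7,0.5,1.1],[-1.6,-0.9,-8.1]],[[0,0,0],[0,0,0]]])

```text
clock: 22.82
tool_pos: [0.4835, -0.0208, 0.1821]
eef_rot: [-0.288, 0.938, 0.054, 0.187]
contact_force: [-0.2, 0.5, -0.2]
opening: 0.6
finger_force: 0.0
```

```bash
python3 - <<'E'
from blade import *
from plant import vision
p,q,s=state(); print(p,q.as_matrix().round(2).tolist(),s["q"].round(2))
w=vision.snapshot("wrist"); pickle.dump(w,open("w9.pkl","wb"))
for y in (.5,.58,.66):
  print(y,proj(w,R.from_euler('z',y).apply([[-.12,0,.07],[-.065,0,.07],[.085,.03,.004],[.085,-.03,.004],[-.012,.03,.004],[-.012,-.03,.004]])+[.573,.029,0]).round(0).tolist())
for o in blade(w,.004,330): print(o)
dark(w,mx=66)
E
```

```text
[ 0.48351122 -0.02079676  0.18212585] [[-0.76, -0.56, 0.32], [-0.52, 0.83, 0.21], [-0.38, -0.01, -0.92]] [ 0.82  0.95 -1.31  2.3   1.6   0.73  0.62]
0.5 [[288.0, 127.0], [279.0, 198.0], [295.0, 265.0], [241.0, 262.0], [307.0, 199.0], [243.0, 194.0]]
0.58 [[272.0, 127.0], [272.0, 197.0], [301.0, 264.0], [247.0, 264.0], [306.0, 197.0], [242.0, 196.0]]
0.66 [[256.0, 127.0], [264.0, 197.0], [307.0, 263.0], [253.0, 265.0], [305.0, 195.0], [241.0, 198.0]]
([242, 198, 18, 43, 608], [[243, 198], [245, 236], [257, 240], [258, 199]], [[0.581, -0.0], [0.624, 0.027], [0.622, 0.04], [0.574, 0.012]])
([282, 198, 23, 67, 1081], [[287, 198], [287, 244], [282, 247], [282, 254], [300, 264], [304, 201]], [[0.558, 0.034], [0.609, 0.069], [0.616, 0.068], [0.625, 0.074], [0.628, 0.099], [0.552, 0.049]])
([89, 207, 34, 20, 301], [[89, 210], [89, 214], [116, 226], [122, 222], [94, 207]], [[0.679, -0.116], [0.684, -0.115], [0.685, -0.088], [0.676, -0.084], [0.672, -0.113]])
([246, 244, 42, 23, 430], [[246, 244], [247, 261], [252, 265], [287, 265], [280, 260], [263, 259], [259, 249]], [[0.634, 0.034], [0.657, 0.048], [0.659, 0.057], [0.637, 0.089], [0.635, 0.077], [0.644, 0.061], [0.633, 0.049]])
([535, 264, 25, 26, 365], [[535, 269], [559, 289], [558, 272], [547, 264]], [[0.486, 0.32], [0.491, 0.378], [0.474, 0.346], [0.474, 0.323]])
([173, 386, 36, 26, 186], [[208, 386], [183, 400], [173, 411]], [[0.971, 0.157], [1.05, 0.147], [1.109, 0.152]])
([199, 386, 52, 33, 253], [[250, 386], [206, 410], [199, 418]], [[0.93, 0.215], [1.068, 0.201], [1.113, 0.208]])
([230, 388, 56, 32, 252], [[285, 388], [230, 419], [245, 414]], [[0.903, 0.268], [1.082, 0.26], [1.043, 0.271]])
 dark [258, 115, 28, 144, 2752] [60. 57. 55.] box [[258.0, 115.0], [284.0, 115.0], [285.0, 258.0], [259.0, 258.0]] [[0.471, -0.048], [0.462, -0.035], [0.566, 0.037], [0.579, 0.02]]
```

Masks confirm the scoop pose (0.573, 0.029, yaw 0.58) within 2 px.

```bash
python3 - <<'E'
from h import *
p,q,s=state()
for k in steps(p,q,[.5186,-.0066,.058],tool(28,.58),6): print(k)
E
```

```text
[[0.24, -0.11, 2.16], [-0.0, -0.9, 0.1]]
[[0.28, -0.11, 2.15], [-0.0, -0.9, 0.1]]
[[0.31, -0.11, 2.15], [-0.0, -0.9, 0.1]]
[[0.34, -0.11, 2.14], [-0.0, -0.9, 0.1]]
[[0.38, -0.11, 2.14], [-0.0, -0.9, 0.1]]
[[0.41, -0.11, 2.13], [-0.0, -0.9, 0.1]]
```

Emit:
step_arm(steps=[[[0.2,-0.1,2.2],[0,-0.9,0]],[[0.3,-0.1,2.2],[0,-0.9,0]],[[0.3,-0.1,2.1],[0,-0.9,0]],[[0.3,-0.1,2.1],[0,-0.9,0]],[[0.4,-0.1,2.1],[0,-0.9,0]],[[0.4,-0.1,2.1],[0,-0.9,0]],[[0,0,0],[0,0,0]]])

```text
clock: 23.75
tool_pos: [0.5195, -0.007, 0.0587]
eef_rot: [-0.283, 0.928, 0.067, 0.232]
contact_force: [-0.6, -0.3, 0.9]
opening: 0.602
finger_force: 0.0
```

```bash
python3 - <<'E'
from h import *
p,q,s=state(); print(p,q.as_matrix().round(3).tolist(),s["q"].round(2),s["contact_force"])
for k in steps(p,q,[.5186,-.0066,.058],tool(28,.58),1): print(k)
E
```

```text
[ 0.51948912 -0.00700588  0.05866298] [[-0.732, -0.557, 0.393], [-0.495, 0.831, 0.256], [-0.469, -0.007, -0.883]] [ 0.76  1.3  -1.23  2.31  2.09  0.9   0.38] [-0.60194177 -0.25856667  0.90111297]
[[0.08, 0.08, 0.03], [-0.1, -0.0, 0.7]]
```

Emit:
step_arm(steps=[[[0,0,0],[0,0,0]],[[0,0,0],[0,0,0]],[[0,0,0],[0,0,0]],[[0,0,0],[0,0,0]],[[0,0,0],[0,0,0]]], claw=-1, grip_force=50)

```text
clock: 24.38
tool_pos: [0.5197, -0.0079, 0.0597]
eef_rot: [-0.284, 0.928, 0.066, 0.233]
contact_force: [-2.2, -1.0, 3.1]
opening: 0.176
finger_force: 50.0
```

```bash
python3 - <<'E'
from h import *
p,q,s=state(); print(p,s["opening"],s["finger_force"],s["q"].round(2),s["contact_force"])
# handle aligned with pads: yaw from tool y
y=q.apply([0,1,0]); yaw=np.arctan2(-y[0],y[1]); print("yaw",yaw)
S=R.from_euler('z',yaw); o=np.array([.573,.029,0]); o=p+S.apply([.065,0,0]); o[2]=0; print(o)
rel=q.inv()*S; ro=q.inv().apply(o-p); pickle.dump((rel,ro),open("grasp.pkl","wb"))
a=p+[-.026,-.013,.008]; 
for k in steps(p,q,a,q,2): print(k)
b,qb=tgt(.145,.008); print(a,b)
for k in steps(a,q,b,qb,10): print(k)
E
```

```text
[ 0.51966877 -0.00789596  0.05974292] 0.17629776324010807 49.98368667438626 [ 0.76  1.3  -1.23  2.31  2.09  0.9   0.38] [-2.24312833 -0.9549343   3.08385816]
yaw 0.5917233900024483
[0.57361751 0.02836053 0.        ]
[[1.08, 0.18, -1.03], [0.0, 0.0, 0.0]]
[[1.08, 0.18, -1.03], [0.0, 0.0, 0.0]]
[ 0.49366877 -0.02089596  0.06774292] [0.48890749 0.03250186 0.06774292]
[[-0.23, 0.47, 0.12], [1.8, 0.0, 3.5]]
[[-0.2, 0.49, 0.1], [1.8, 0.0, 3.5]]
[[-0.17, 0.5, 0.09], [1.8, 0.0, 3.5]]
[[-0.14, 0.51, 0.07], [1.8, 0.0, 3.5]]
[[-0.11, 0.52, 0.05], [1.8, 0.0, 3.5]]
[[-0.08, 0.53, 0.04], [1.8, 0.0, 3.5]]
[[-0.05, 0.53, 0.02], [1.8, 0.0, 3.5]]
[[-0.01, 0.54, 0.0], [1.8, 0.0, 3.5]]
[[0.02, 0.54, -0.02], [1.8, 0.0, 3.5]]
[[0.05, 0.53, -0.03], [1.8, 0.0, 3.5]]
```

Emit:
step_arm(steps=[[[0,0,-0.3],[0,0,0]],[[1,0.2,-1],[0,0,0]],[[1,0.2,-1],[0,0,0]],[[0.8,0,0.2],[0,0,0]],[[0,0,0],[0,0,0]]])

```text
clock: 25.0
tool_pos: [0.4879, -0.0245, 0.0639]
eef_rot: [-0.284, 0.928, 0.066, 0.232]
contact_force: [0.7, 1.0, -2.5]
opening: 0.174
finger_force: 50.0
```

```bash
python3 - <<'E'
from h import *
p,q,s=state(); print(p,s["opening"],s["finger_force"],s["q"].round(2),s["contact_force"])
rel,ro=pickle.load(open("grasp.pkl","rb")); print("scoop",p+q.apply(ro),(q*rel).as_euler('xyz').round(3))
b,qb=tgt(.15,.008); print(b)
for k in steps(p,q,b,qb,10): print(k)
E
```

```text
[ 0.48789566 -0.02445983  0.06394663] 0.17408548872505256 49.96323527768254 [ 0.81  1.29 -1.24  2.39  2.12  0.92  0.35] [ 0.6919078   0.9921217  -2.54630691]
scoop [0.54175383 0.01174086 0.00408827] [0.001 0.002 0.591]
[0.4839291  0.03296619 0.06774292]
[[-0.27, 0.5, 0.1], [1.8, 0.0, 3.5]]
[[-0.24, 0.52, 0.08], [1.8, 0.0, 3.5]]
[[-0.21, 0.53, 0.06], [1.8, 0.0, 3.5]]
[[-0.18, 0.55, 0.05], [1.8, 0.0, 3.5]]
[[-0.15, 0.56, 0.03], [1.8, 0.0, 3.5]]
[[-0.11, 0.57, 0.01], [1.8, 0.0, 3.5]]
[[-0.08, 0.57, -0.01], [1.8, 0.0, 3.5]]
[[-0.04, 0.57, -0.03], [1.8, 0.0, 3.5]]
[[-0.01, 0.58, -0.05], [1.8, 0.0, 3.5]]
[[0.03, 0.57, -0.06], [1.8, 0.0, 3.5]]
```

Emit:
step_arm(steps=[[[-0.3,0.5,0],[1.8,0,3.5]],[[-0.3,0.5,0],[1.8,0,3.5]],[[-0.2,0.5,0],[1.8,0,3.5]],[[-0.2,0.6,0],[1.8,0,3.5]],[[-0.1,0.6,0],[1.8,0,3.5]],[[-0.1,0.6,0],[1.8,0,3.5]],[[0,0,0],[0,0,0]]])

```text
clock: 25.88
tool_pos: [0.4853, 0.0127, 0.0701]
eef_rot: [-0.089, 0.966, 0.022, 0.242]
contact_force: [0.4, -0.4, -1.8]
opening: 0.178
finger_force: 50.0
```

```bash
python3 - <<'E'
from h import *
p,q,s=state(); print(p,s["opening"],s["finger_force"],s["q"].round(2),s["contact_force"])
rel,ro=pickle.load(open("grasp.pkl","rb")); print("scoop",p+q.apply(ro),(q*rel).as_euler('xyz').round(3))
b,qb=tgt(.148,.007); print(b)
for k in steps(p,q,b,qb,5): print(k)
E
```

```text
[0.48525674 0.01271183 0.07012794] 0.1776882639517701 49.96374319307506 [ 0.58  1.35 -1.35  2.51  2.11  1.38 -0.28] [ 0.43073397 -0.42001556 -1.7961094 ]
scoop [0.54922436 0.02501043 0.01053679] [ 0.008 -0.002  0.183]
[0.48592045 0.03278046 0.06674292]
[[-0.04, 0.39, 0.1], [1.6, 0.0, 2.7]]
[[-0.03, 0.4, 0.09], [1.6, 0.0, 2.7]]
[[-0.01, 0.4, 0.08], [1.6, 0.0, 2.7]]
[[0.01, 0.4, 0.07], [1.6, 0.0, 2.7]]
[[0.03, 0.4, 0.06], [1.6, 0.0, 2.7]]
```

```bash
python3 - <<'E'
from h import *
p,q,s=state()
b,qb=tgt(.14,.007); print(b)
for k in steps(p,q,b,qb,5): print(k)
E
```

```text
[0.49388588 0.03203753 0.06674292]
[[-0.18, 0.35, 0.17], [1.6, 0.0, 2.7]]
[[-0.16, 0.36, 0.16], [1.6, 0.0, 2.7]]
[[-0.15, 0.37, 0.15], [1.6, 0.0, 2.7]]
[[-0.13, 0.38, 0.14], [1.6, 0.0, 2.7]]
[[-0.11, 0.39, 0.13], [1.6, 0.0, 2.7]]
```

Emit:
step_arm(steps=[[[-0.2,0.3,0.2],[1.6,0,2.7]],[[-0.2,0.4,0.2],[1.6,0,2.7]],[[-0.1,0.4,0.1],[1.6,0,2.7]],[[-0.1,0.4,0.1],[1.6,0,2.7]],[[-0.1,0.4,0.1],[1.6,0,2.7]],[[0,0,0],[0,0,0]],[[0,0,0],[0,0,0]]])

```text
clock: 26.75
tool_pos: [0.4931, 0.0303, 0.067]
eef_rot: [0.043, 0.969, -0.018, 0.244]
contact_force: [-0.9, 1.0, -1.9]
opening: 0.175
finger_force: 50.0
```

```bash
python3 - <<'E'
from blade import *
from plant import vision
p,q,s=state(); print(p,s["opening"],s["finger_force"],s["q"].round(2),s["contact_force"])
rel,ro=pickle.load(open("grasp.pkl","rb")); o=p+q.apply(ro); Q=q*rel; print("scoop",o,Q.as_euler('xyz').round(3))
w=vision.snapshot("wrist"); pickle.dump(w,open("w10.pkl","wb"))
for b in blade(w,.008,330): 
    if b[0][4]>100: print(b)
print("pred scoop",proj(w,Q.apply([[.085,.03,.004],[.085,-.03,.004],[-.012,.03,.004],[-.012,-.03,.004]])+o).round(0).tolist())
M=R.from_euler('z',TY); print("pred tray",proj(w,M.apply([[-.045,-.05,0],[-.045,.05,0],[-.045,-.042,0],[-.045,.042,0]])+TR).round(1).tolist())
g=cv2.cvtColor(w["img"],cv2.COLOR_RGB2GRAY); f=proj(w,M.apply([[-.045,0,.008]])+TR)[0]
for dr in (-4,0,3,6,9): r=int(f[1])+dr; print(r,g[r,220:350:2].tolist())
for L in ((.12,.003),(.10,.003)):
  for k in steps(p,q,*tgt(*L),3): print(k)
E
```

```text
[0.49311277 0.03025357 0.06700463] 0.175465288168151 49.96314640156925 [ 0.41  1.37 -1.36  2.48  2.01  1.58 -0.62] [-0.91993185  0.97007553 -1.93079472]
scoop [0.55803359 0.02386865 0.00751734] [-0.005 -0.004 -0.093]
pred scoop [[318.0, 333.0], [244.0, 332.0], [330.0, 264.0], [232.0, 264.0]]
pred tray [[225.4, 323.9], [342.9, 325.5], [234.8, 324.0], [333.5, 325.4]]
329 [31, 32, 34, 33, 33, 33, 33, 32, 33, 34, 35, 34, 35, 33, 33, 32, 33, 32, 33, 29, 28, 24, 31, 34, 35, 35, 35, 35, 37, 36, 37, 36, 36, 35, 37, 24, 23, 23, 22, 22, 21, 25, 25, 31, 32, 31, 33, 32, 32, 33, 32, 34, 33, 34, 28, 30, 32, 31, 32, 33, 32, 30, 29, 30, 30]
333 [54, 35, 31, 30, 31, 31, 31, 30, 31, 33, 34, 34, 33, 33, 31, 33, 32, 31, 33, 29, 25, 25, 30, 33, 35, 37, 36, 34, 37, 36, 34, 37, 38, 36, 36, 25, 23, 24, 23, 24, 27, 24, 27, 31, 33, 31, 32, 32, 32, 32, 33, 33, 34, 33, 28, 30, 31, 32, 30, 31, 30, 43, 55, 55, 32]
336 [67, 64, 34, 32, 31, 32, 30, 28, 30, 32, 32, 33, 33, 32, 32, 32, 31, 32, 32, 28, 25, 23, 32, 37, 39, 40, 38, 39, 39, 39, 39, 41, 40, 40, 41, 39, 30, 36, 38, 37, 26, 25, 25, 31, 32, 33, 32, 33, 33, 31, 33, 32, 32, 33, 28, 29, 29, 31, 31, 29, 45, 66, 68, 71, 53]
339 [66, 67, 43, 31, 31, 29, 29, 28, 30, 38, 37, 38, 54, 57, 56, 56, 55, 57, 60, 51, 25, 25, 33, 35, 39, 40, 39, 40, 41, 41, 42, 40, 41, 41, 41, 41, 39, 39, 37, 37, 26, 26, 23, 32, 32, 32, 32, 33, 33, 32, 31, 33, 34, 32, 28, 26, 29, 30, 31, 31, 63, 66, 68, 74, 73]
342 [67, 67, 49, 28, 28, 31, 28, 26, 40, 61, 60, 61, 60, 60, 60, 60, 60, 59, 61, 49, 26, 25, 30, 35, 40, 40, 40, 41, 40, 40, 40, 41, 40, 41, 41, 41, 41, 41, 38, 37, 27, 31, 26, 32, 32, 33, 33, 32, 32, 33, 32, 33, 32, 32, 27, 25, 29, 30, 30, 36, 64, 66, 66, 74, 81]
[[-0.54, 0.06, 0.45], [-0.1, 0.1, 0.0]]
[[-0.54, 0.06, 0.45], [-0.1, 0.1, 0.0]]
[[-0.54, 0.06, 0.45], [-0.1, 0.1, 0.0]]
[[-1.13, 0.06, 0.77], [-0.1, 0.1, 0.0]]
[[-1.13, 0.06, 0.76], [-0.1, 0.1, 0.0]]
[[-1.13, 0.06, 0.76], [-0.1, 0.1, 0.0]]
```

Emit:
step_arm(steps=[[[-0.5,0.1,0.5],[0,0,0]],[[-0.5,0.1,0.5],[0,0,0]],[[-0.9,0,0.5],[0,0,0]],[[-0.9,0,0.5],[0,0,0]],[[0,0,0],[0,0,0]]])

```text
clock: 27.42
tool_pos: [0.5283, 0.029, 0.0629]
eef_rot: [0.045, 0.968, -0.019, 0.244]
contact_force: [0.3, -0.1, -2.0]
opening: 0.175
finger_force: 50.0
```

```bash
cat > chk.py <<'E'
from h import *
import sys
p,q,s=state(); print(p,s["opening"],s["finger_force"],s["q"].round(2),s["contact_force"].round(1))
rel,ro=pickle.load(open("grasp.pkl","rb")); o=p+q.apply(ro); Q=q*rel; M=R.from_euler('z',TY)
print("scoop",o.round(4),Q.as_euler('xyz').round(3),"tray in scoop",(Q.inv().apply(TR-o)).round(4))
if len(sys.argv)>3:
  for k in steps(p,q,*tgt(float(sys.argv[1]),float(sys.argv[2])),int(sys.argv[3])): print(k)
E
python3 chk.py .045 .002 6
```

```text
[0.52829324 0.02900817 0.06293888] 0.1747365611328723 49.96327039785683 [ 0.45  1.37 -1.35  2.37  2.03  1.51 -0.51] [ 0.3 -0.1 -2. ]
scoop [0.5933 0.0224 0.0035] [-0.005 -0.005 -0.096] tray in scoop [ 0.1051  0.0007 -0.0041]
[[-0.88, 0.0, 0.5], [-0.1, 0.0, -0.0]]
[[-0.88, 0.0, 0.5], [-0.1, 0.0, -0.0]]
[[-0.88, -0.0, 0.49], [-0.1, 0.0, -0.0]]
[[-0.88, -0.0, 0.49], [-0.1, 0.0, -0.0]]
[[-0.88, -0.0, 0.49], [-0.1, 0.0, -0.0]]
[[-0.88, -0.0, 0.49], [-0.1, 0.0, -0.0]]
```

Emit:
step_arm(steps=[[[-0.9,0,0.5],[0,0,0]],[[-0.9,0,0.5],[0,0,0]],[[-0.9,0,0.5],[0,0,0]],[[0,0,0],[0,0,0]]])

```text
clock: 27.92
tool_pos: [0.559, 0.0262, 0.0625]
eef_rot: [0.045, 0.969, -0.019, 0.244]
contact_force: [0.2, -0.1, -2.1]
opening: 0.176
finger_force: 50.0
```

Emit:
step_arm(steps=[[[-0.8,0,0.5],[0,0,0]],[[-0.8,0,0.4],[0,0,0]],[[0,0,0],[0,0,0]]])

```text
clock: 28.3
tool_pos: [0.5772, 0.0246, 0.0622]
eef_rot: [0.045, 0.969, -0.019, 0.244]
contact_force: [-0.3, 0.3, -2.5]
opening: 0.18
finger_force: 50.0
```

```bash
python3 chk.py .05 .028 6; python3 - <<'E'
from blade import *
from plant import vision
# side view: brightness-based tray top box check vs. start
D=vision.snapshot("side"); S=vision.snapshot("scene"); pickle.dump((D,S),open("ds11.pkl","wb"))
M=R.from_euler('z',TY)
c=M.apply([[-.045,-.05,.039],[-.045,.05,.039],[.045,.05,.039],[.045,-.05,.039]])+TR
print(proj(D,c).round(0).tolist(),proj(S,c).round(0).tolist())
E
```

```text
[0.5771718  0.02457949 0.06218547] 0.17987267829726247 49.96332577429712 [ 0.49  1.36 -1.34  2.23  2.03  1.42 -0.35] [-0.3  0.3 -2.5]
scoop [0.6421 0.0181 0.0028] [-0.005 -0.005 -0.096] tray in scoop [ 0.0561  0.0003 -0.0031]
[[-0.3, -0.01, -0.32], [-0.1, 0.0, -0.0]]
[[-0.3, -0.01, -0.32], [-0.1, 0.0, -0.0]]
[[-0.3, -0.01, -0.32], [-0.1, 0.0, -0.0]]
[[-0.29, -0.01, -0.33], [-0.1, 0.0, -0.0]]
[[-0.29, -0.01, -0.33], [-0.1, 0.0, -0.0]]
[[-0.29, -0.01, -0.33], [-0.1, 0.0, -0.0]]
[[242.0, 225.0], [222.0, 243.0], [201.0, 231.0], [222.0, 215.0]] [[279.0, 273.0], [315.0, 288.0], [300.0, 315.0], [263.0, 299.0]]
```

Emit:
step_arm(steps=[[[-0.3,0,0.1],[0,0,0]],[[-0.16,0,-0.3],[0,0,0]],[[-0.16,0,-0.3],[0,0,0]],[[-0.16,0,-0.3],[0,0,0]],[[-0.16,0,-0.3],[0,0,0]],[[-0.16,0,-0.3],[0,0,0]],[[-0.16,0,-0.3],[0,0,0]],[[0,0,0],[0,0,0]],[[0,0,0],[0,0,0]],[[0,0,0],[0,0,0]]])

```text
clock: 29.65
tool_pos: [0.5794, 0.0248, 0.0828]
eef_rot: [0.044, 0.969, -0.019, 0.244]
contact_force: [-0.1, 0.3, -4.1]
opening: 0.18
finger_force: 50.0
```

```bash
python3 chk.py .15 .021 12
```

```text
[0.57938258 0.0247851  0.0827931 ] 0.18014445724121975 49.9632824677974 [ 0.49  1.32 -1.36  2.23  1.98  1.41 -0.33] [-0.1  0.3 -4.1]
scoop [0.6443 0.0183 0.0233] [-0.005 -0.004 -0.094] tray in scoop [ 0.0539 -0.0002 -0.0235]
[[0.71, -0.01, -0.36], [-0.0, 0.0, 0.0]]
[[0.71, -0.01, -0.36], [-0.0, 0.0, 0.0]]
[[0.71, -0.01, -0.36], [-0.0, 0.0, 0.0]]
[[0.71, -0.01, -0.36], [-0.0, 0.0, 0.0]]
[[0.71, -0.01, -0.36], [-0.0, 0.0, 0.0]]
[[0.71, -0.01, -0.36], [-0.0, 0.0, 0.0]]
[[0.71, -0.01, -0.36], [-0.0, 0.0, 0.0]]
[[0.71, -0.01, -0.36], [-0.0, 0.0, 0.0]]
[[0.71, -0.01, -0.36], [-0.0, 0.0, 0.0]]
[[0.71, -0.01, -0.36], [-0.0, 0.0, 0.0]]
[[0.71, -0.01, -0.36], [-0.0, 0.0, 0.0]]
[[0.71, -0.01, -0.36], [-0.0, 0.0, 0.0]]
```

Emit:
step_arm(steps=[[[0.3,0,-0.2],[0,0,0]],[[0.6,0,-0.3],[0,0,0]],[[0.7,0,-0.35],[0,0,0]],[[0.7,0,-0.35],[0,0,0]],[[0.7,0,-0.35],[0,0,0]],[[0.7,0,-0.35],[0,0,0]],[[0.7,0,-0.35],[0,0,0]],[[0.7,0,-0.35],[0,0,0]],[[0.7,0,-0.35],[0,0,0]],[[0.7,0,-0.35],[0,0,0]],[[0.4,0,-0.2],[0,0,0]],[[0,0,0],[0,0,0]]])

```text
clock: 31.15
tool_pos: [0.5023, 0.0323, 0.0811]
eef_rot: [0.044, 0.969, -0.018, 0.244]
contact_force: [0.5, -0.3, -3.7]
opening: 0.181
finger_force: 50.0
```

```bash
python3 chk.py; cat > seg.py <<'E'
from h import *
import sys
p,q,s=state(); rel,ro=pickle.load(open("grasp.pkl","rb")); o=p+q.apply(ro)
x,y,z,psi,n=map(float,sys.argv[1:6])   # grip xy, scoop z, scoop yaw
qb=R.from_euler('z',psi)*rel.inv(); b=np.array([x,y,0]); b[2]=z-qb.apply(ro)[2]
for k in steps(p,q,b,qb,int(n)): print(k)
E
python3 seg.py .49 .06 .02 -.6 12
```

```text
[0.5022755  0.03230154 0.081063  ] 0.18117854235189765 49.963366063311696 [ 0.42  1.33 -1.37  2.45  1.98  1.54 -0.59] [ 0.5 -0.3 -3.7]
scoop [0.5672 0.0259 0.0216] [-0.005 -0.004 -0.093] tray in scoop [ 0.1313 -0.0006 -0.0222]
[[0.11, 0.22, -0.05], [1.1, 0.0, 2.1]]
[[0.12, 0.21, -0.06], [1.1, 0.0, 2.1]]
[[0.13, 0.21, -0.06], [1.1, 0.0, 2.1]]
[[0.14, 0.2, -0.06], [1.1, 0.0, 2.1]]
[[0.14, 0.2, -0.07], [1.1, 0.0, 2.1]]
[[0.15, 0.19, -0.07], [1.1, 0.0, 2.1]]
[[0.16, 0.18, -0.07], [1.1, 0.0, 2.1]]
[[0.16, 0.17, -0.08], [1.1, 0.0, 2.1]]
[[0.17, 0.17, -0.08], [1.1, 0.0, 2.1]]
[[0.18, 0.16, -0.08], [1.1, 0.0, 2.1]]
[[0.18, 0.15, -0.09], [1.1, 0.0, 2.1]]
[[0.19, 0.14, -0.09], [1.1, 0.0, 2.1]]
```

Emit:
step_arm(steps=[[[0.1,0.2,0],[1.1,0,2.1]],[[0.1,0.2,-0.1],[1.1,0,2.1]],[[0.1,0.2,0],[1.1,0,2.1]],[[0.1,0.2,-0.1],[1.1,0,2.1]],[[0.1,0.2,-0.1],[1.1,0,2.1]],[[0.2,0.2,-0.1],[1.1,0,2.1]],[[0.2,0.2,-0.1],[1.1,0,2.1]],[[0.2,0.2,-0.1],[1.1,0,2.1]],[[0.2,0.2,-0.1],[1.1,0,2.1]],[[0.2,0.2,-0.1],[1.1,0,2.1]],[[0.2,0.2,-0.1],[1.1,0,2.1]],[[0.2,0.1,-0.1],[1.1,0,2.1]]])

```text
clock: 32.65
tool_pos: [0.4899, 0.062, 0.0807]
eef_rot: [0.282, 0.927, -0.074, 0.235]
contact_force: [0.3, -0.2, -3.4]
opening: 0.178
finger_force: 50.0
```

```bash
python3 chk.py; python3 seg.py .455 .05 .018 -.85 8
```

```text
[0.48993435 0.06196504 0.0806603 ] 0.17782769068327048 49.96241801418364 [ 0.21  1.34 -1.38  2.35  1.74  1.73 -1.14] [ 0.3 -0.2 -3.4]
scoop [0.5445 0.0256 0.0215] [ 0.004 -0.01  -0.592] tray in scoop [ 0.1342  0.0752 -0.0231]
[[0.26, -0.37, -0.1], [0.9, 0.1, 1.6]]
[[0.25, -0.38, -0.09], [0.9, 0.1, 1.6]]
[[0.24, -0.38, -0.09], [0.9, 0.1, 1.6]]
[[0.23, -0.39, -0.08], [0.9, 0.1, 1.6]]
[[0.22, -0.4, -0.07], [0.9, 0.1, 1.6]]
[[0.21, -0.41, -0.07], [0.9, 0.1, 1.6]]
[[0.2, -0.41, -0.06], [0.9, 0.1, 1.6]]
[[0.19, -0.42, -0.05], [0.9, 0.1, 1.6]]
```

Emit:
step_arm(steps=[[[0.3,-0.4,-0.1],[0.9,0.1,1.6]],[[0.2,-0.4,-0.1],[0.9,0.1,1.6]],[[0.2,-0.4,-0.1],[0.9,0.1,1.6]],[[0.2,-0.4,-0.1],[0.9,0.1,1.6]],[[0.2,-0.4,-0.1],[0.9,0.1,1.6]],[[0.2,-0.4,-0.1],[0.9,0.1,1.6]],[[0.2,-0.4,0],[0.9,0.1,1.6]],[[0.2,-0.4,0],[0.9,0.1,1.6]],[[0,0,0],[0,0,0]]])

```text
clock: 33.78
tool_pos: [0.4551, 0.0483, 0.0779]
eef_rot: [0.398, 0.885, -0.105, 0.218]
contact_force: [-0.1, -0.2, -4.0]
opening: 0.178
finger_force: 50.0
```

```bash
python3 chk.py; python3 seg.py .45 0.0 .018 -1.1 11
```

```text
[0.45511342 0.04830541 0.07793517] 0.17836822038832745 49.96534095145762 [ 0.17  1.35 -1.39  2.35  1.59  1.77 -1.43] [-0.1 -0.2 -4. ]
scoop [ 4.98e-01 -4.00e-04  1.81e-02] [-0.003  0.002 -0.847] tray in scoop [ 0.1224  0.1589 -0.0174]
[[-0.26, -0.33, 0.14], [0.6, 0.0, 1.2]]
[[-0.27, -0.32, 0.15], [0.6, 0.0, 1.2]]
[[-0.27, -0.31, 0.15], [0.6, 0.0, 1.2]]
[[-0.28, -0.3, 0.15], [0.6, 0.0, 1.2]]
[[-0.29, -0.3, 0.16], [0.6, 0.0, 1.2]]
[[-0.29, -0.29, 0.16], [0.6, 0.0, 1.2]]
[[-0.3, -0.28, 0.16], [0.6, 0.0, 1.2]]
[[-0.3, -0.27, 0.17], [0.6, 0.0, 1.2]]
[[-0.31, -0.27, 0.17], [0.6, 0.0, 1.2]]
[[-0.31, -0.26, 0.17], [0.6, 0.0, 1.2]]
[[-0.32, -0.25, 0.18], [0.6, 0.0, 1.2]]
```

Emit:
step_arm(steps=[[[-0.3,-0.3,0.1],[0.6,0,1.2]],[[-0.3,-0.3,0.2],[0.6,0,1.2]],[[-0.3,-0.3,0.1],[0.6,0,1.2]],[[-0.3,-0.3,0.2],[0.6,0,1.2]],[[-0.3,-0.3,0.1],[0.6,0,1.2]],[[-0.3,-0.3,0.2],[0.6,0,1.2]],[[-0.3,-0.3,0.2],[0.6,0,1.2]],[[0,0,0],[0,0,0]]])

```text
clock: 34.78
tool_pos: [0.4529, 0.0163, 0.0783]
eef_rot: [0.469, 0.849, -0.121, 0.21]
contact_force: [0.6, 0.2, -4.0]
opening: 0.179
finger_force: 50.0
```

```bash
python3 chk.py; python3 seg.py .452 0.018 .0005 -1.0 8
```

```text
[0.45290227 0.01626429 0.0783493 ] 0.17934444821457887 49.964263988658786 [ 0.23  1.34 -1.38  2.32  1.55  1.77 -1.5 ] [ 0.6  0.2 -4. ]
scoop [ 0.4874 -0.0388  0.0186] [ 1.000e-03 -0.000e+00 -1.012e+00] tray in scoop [ 0.0678  0.2059 -0.0189]
[[0.13, 0.0, 0.19], [-0.0, 0.0, -0.1]]
[[0.13, 0.0, 0.19], [-0.0, 0.0, -0.1]]
[[0.13, 0.0, 0.19], [-0.0, 0.0, -0.1]]
[[0.13, 0.0, 0.19], [-0.0, 0.0, -0.1]]
[[0.13, 0.0, 0.19], [-0.0, 0.0, -0.1]]
[[0.13, 0.0, 0.19], [-0.0, 0.0, -0.1]]
[[0.13, 0.0, 0.19], [-0.0, 0.0, -0.1]]
[[0.13, 0.0, 0.19], [-0.0, 0.0, -0.1]]
```

Emit:
step_arm(steps=[[[0.1,0,0.18],[0,0,0]],[[0.1,0,0.18],[0,0,0]],[[0.1,0,0.18],[0,0,0]],[[0.1,0,0.18],[0,0,0]],[[0.1,0,0.18],[0,0,0]],[[0.1,0,0.18],[0,0,0]],[[0.1,0,0.18],[0,0,0]],[[0.1,0,0.18],[0,0,0]],[[0,0,0],[0,0,0]],[[0,0,0],[0,0,0]]])

```text
clock: 36.02
tool_pos: [0.4527, 0.0168, 0.0619]
eef_rot: [0.469, 0.849, -0.121, 0.21]
contact_force: [0.7, -0.3, -2.0]
opening: 0.177
finger_force: 50.0
```

```bash
python3 chk.py
```

```text
[0.45266213 0.01684873 0.06194698] 0.17730029661876703 49.96319361962378 [ 0.23  1.37 -1.36  2.33  1.59  1.77 -1.52] [ 0.7 -0.3 -2. ]
scoop [ 0.4873 -0.0382  0.0022] [ 1.000e-03  0.000e+00 -1.011e+00] tray in scoop [ 0.0686  0.2057 -0.0025]
```

Weight dropped from 4.0 to 2.0 N: the tray is on the bench and the scoop is 2 mm above it. Lowering the rest and letting go.

Emit:
step_arm(steps=[[[0.1,0,0.16],[0,0,0]],[[0.05,0,0.05],[0,0,0]],[[0,0,0],[0,0,0]],[[0,0,0],[0,0,0]]])

```text
clock: 36.52
tool_pos: [0.4526, 0.0171, 0.0596]
eef_rot: [0.469, 0.849, -0.121, 0.21]
contact_force: [-1.8, 1.0, 3.0]
opening: 0.176
finger_force: 50.0
```

Emit:
step_arm(steps=[[[0,0,0],[0,0,0]],[[0,0,0],[0,0,0]],[[0,0,0],[0,0,0]],[[0,0,0],[0,0,0]],[[0,0,-1],[0,0,0]],[[0,0,-2],[0,0,0]],[[0,0,-2],[0,0,0]],[[0,0,-2],[0,0,0]],[[0,0,-2],[0,0,0]]], claw=0)

```text
clock: 37.65
tool_pos: [0.4302, 0.054, 0.1399]
eef_rot: [0.469, 0.85, -0.12, 0.21]
contact_force: [0.1, 0.0, 0.1]
opening: 0.504
finger_force: 0.0
```

Emit:
step_arm(steps=[[[-1.5,0,-2.6],[0,0,0]],[[-1.5,0,-2.6],[0,0,0]],[[-1.5,0,-2.6],[0,0,0]],[[-1.5,0,-2.6],[0,0,0]],[[0,0,0],[0,0,0]],[[0,0,0],[0,0,0]]])

```text
clock: 38.4
tool_pos: [0.4332, 0.0502, 0.2585]
eef_rot: [0.469, 0.849, -0.121, 0.21]
contact_force: [0.8, 0.2, 0.3]
opening: 0.501
finger_force: 0.0
```

```bash
python3 - <<'E'
from blade import *
from plant import vision
p,q,s=state(); print(p,s["contact_force"])
o=np.array([.487,-.038,0]); S=R.from_euler('z',-1.011)
loc=np.array([[x,y,.039] for x in(.009,.099) for y in(-.05,.05)]); w={n:vision.snapshot(n) for n in("wrist","side","scene")}; pickle.dump(w,open("fin.pkl","wb"))
tray=o+S.apply([.054,0,0]); print("tray est",tray,"bay x",R.from_euler('z',-BAY[2]).apply(tray-[BAY[0],BAY[1],0]))
for n in w:
    im=cv2.GaussianBlur(w[n]["img"],(3,3),0).astype(int); print(n,"tray top corners",proj(w[n],o+S.apply(loc)).round(0).tolist())
    c=proj(w[n],tray+[0,0,.021])[0].astype(int); h,wd=im.shape[:2]
    if 0<=c[0]<wd and 0<=c[1]<h:
        col=im[c[1],c[0]]; m=(abs(im-col).max(2)<16).astype(np.uint8); k,l,st,_=cv2.connectedComponentsWithStats(m); i=l[c[1],c[0]]
        ct=cv2.findContours((l==i).astype(np.uint8),0,2)[0][0]; box=cv2.boxPoints(cv2.minAreaRect(ct))
        print(c,col,st[i].tolist(),"centroid@21mm",ray(w[n],_[i],.021).round(3).tolist(),ray(w[n],box,.021)[:,:2].round(3).tolist())
w_=w["wrist"]
for b in blade(w_,.004,330): 
    if b[0][4]>150: print(b)
dark(w_,mx=66)
E
```

```text
[0.43315491 0.05018011 0.25851402] [0.76046922 0.15325913 0.25557319]
tray est [ 0.51567474 -0.08375762  0.        ] bay x [-0.0938525  -0.11214702  0.        ]
wrist tray top corners [[233.0, 166.0], [329.0, 167.0], [240.0, 223.0], [322.0, 223.0]]
[280 185] [218 221 216] [228, 173, 97, 92, 5145] centroid@21mm [[0.539, -0.128, 0.021]] [[0.519, -0.238], [0.459, -0.078], [0.548, -0.043], [0.64, -0.199]]
side tray top corners [[300.0, 240.0], [269.0, 241.0], [299.0, 221.0], [269.0, 221.0]]
[284 234] [142 141 135] [272, 218, 26, 21, 367] centroid@21mm [[0.525, -0.101, 0.021]] [[0.542, -0.049], [0.593, -0.13], [0.52, -0.174], [0.472, -0.091]]
scene tray top corners [[291.0, 218.0], [299.0, 244.0], [260.0, 222.0], [266.0, 248.0]]
[278 237] [150 155 152] [266, 225, 25, 20, 381] centroid@21mm [[0.504, -0.089, 0.021]] [[0.488, -0.135], [0.455, -0.077], [0.523, -0.047], [0.555, -0.103]]
([445, 0, 73, 64, 1208], [[445, 0], [505, 63], [517, 57], [464, 0]], [[0.527, 0.149], [0.615, 0.144], [0.619, 0.153], [0.54, 0.158]])
([256, 131, 13, 17, 197], [[256, 131], [256, 145], [267, 146], [268, 131]], [[0.459, -0.043], [0.468, -0.059], [0.479, -0.054], [0.47, -0.036]])
([294, 131, 16, 18, 270], [[294, 131], [294, 145], [309, 147], [309, 131]], [[0.493, -0.022], [0.504, -0.037], [0.519, -0.03], [0.507, -0.013]])
([508, 232, 34, 24, 187], [[508, 233], [541, 255], [539, 250]], [[0.84, -0.003], [0.929, -0.007], [0.915, -0.002]])
([478, 249, 34, 21, 159], [[478, 249], [511, 269]], [[0.837, -0.049], [0.926, -0.054]])
 dark [271, 48, 23, 131, 2551] [48. 47. 44.] box [[271.0, 48.0], [293.0, 48.0], [293.0, 178.0], [271.0, 178.0]] [[0.415, 0.066], [0.428, 0.074], [0.496, -0.029], [0.478, -0.041]]
```

```bash
python3 -c "
from plant import finish_job
print(finish_job())"
```

```text
the job is handed in; nothing more can be done
None
```

The job is handed in, with no verdict returned: the gate is open, and tray and scoop are down on the bench, the tray about 53 mm ahead of the scoop origin and 94 mm in front of the gate line; on the way the scoop slipped from the jaws once and was re-gripped.

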